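# Dose cleaner into a dish under the extraction

### The arm

A 7-joint arm with a two-finger parallel gripper is mounted at the origin on the work surface. World frame = base frame: x ahead of the robot, y to its left, z up, the work surface at z = 0. Lengths are in m, angles in degrees, forces in N, time in s.
With the tool pointing down it reaches from about 0.425 to 0.925 m from the base axis. Payload 6.8 kg.
Tool frame: the origin (TCP) lies midway between the tips of the shut fingers; the grasp point (between the pads) lies env.hold_point_z behind it (env.hold_point_z is the distance from the TCP to the grasp point, in m); z points along the fingers, y is the line along which they close (so a half turn about z gives the same grasp; the last joint's range is limited). The gripper opens to 85 mm and grips with 20 to 120 N. Pads are 22 mm wide; open, the fingers measure 114 mm over their backs; the gripper's body (76 mm by 85 mm) begins 54 mm behind the grasp point. The pads swing forward as they close: fully open they stand 13 mm farther back than shut.
Start: joints at [-82.282, 27.33, 1.283, 89.118, -0.659, 63.558, -4.761], TCP at [0.162, 0.655, 0.231] pointing down, gripper open.
Joint ranges: [-169.35, 169.35], [-19.33, 120.38], [-80.79, 83.38], [13.8, 139.57], [-78.32, 258.32], [9.67, 109.79], [-169.56, 169.56]. Speed limits (degrees/s): [136.94, 136.94, 180, 180, 180, 180, 180].

### API

Orientations are given as [roll, pitch, yaw] about the fixed x, y, z axes, in that order (R = Rz(yaw) Ry(pitch) Rx(roll)).
In Python, from station import status, grab_frame, env gives the robot as it stands.
- The arm moves only by the shell command python3 -m handwheel 'ROWS' [OPENING]. ROWS is JSON, a list of rows, each a list of 6 numbers: the shift along the tool's x, y, z in mm, then the turn, a rotation vector about the tool's x, y, z in rad. In form: [[x, y, z, wx, wy, wz], ...]. A call has 1 to 12 rows; each row is the pose to reach, as a shift and turn from the pose commanded when the call began, along the tool's axes at that moment; what a row does not reach only later rows make up. A row lasts 1/10 s, in which the tool goes at most 50 mm and 8.59 degrees, less where a joint would pass 70% of its speed; a pose out of reach is approached as far as the arm can. A call with a gripper value outside its range is refused whole. OPENING is the closure, from 0 (fully open) to 1 (shut), set as the call begins (- or left out, the last holds). The fingers move at their own pace and stop on an object; the grip force is fixed at half the most. Time passes only in rows, so rows that repeat a pose let the fingers close. It gives the time, the measured TCP pose, the force, the opening and the grip force at its end, in the units of the state.
- status.get_state(): the state, without advancing time (a new reading comes with each control period).
- grab_frame(name): name is "scene" or "side" or "wrist"; returns a dict with "img" (480x640x3 uint8, red, green, blue), "K" (3x3 intrinsics, pixels), "extrinsics" (4x4, takes a point from camera to world coordinates). Camera axes: x right, y up, looking along -z (the intrinsics and any distortion apply to the point x, -y, -z); pixel columns grow to the right and rows downward; lengths in m; the calibration is good to about 2 mm. A picture is of the moment at which its call begins. There is no depth.
- env.sign_off(): hands the job in; it is judged then, once.
The state is a dict: "time": time; "q": joint angles; "joint_velocities": joint speeds; "effort": joint torques, N m; "eef_pos": TCP position; "ee_rot": TCP orientation; "contact_force": force on the tool from outside, world axes, zero at the start; "torque": the same for the moment, N m; "finger_gap": finger opening in m; "gripper_force": force on a finger pad.
Only numpy, scipy, OpenCV 4.12 (cv2) and the standard library are available. Lean on these libraries where they do the work, as an engineer would, in place of code of your own. Each camera call takes 0.05 s, during which the arm holds its last target. There are 200 camera calls.

### The job

Draw a dose of cleaner at the soldering bench: pull the extraction knob fully out, then set the handled dish upright on the station's plate, centred under the pump spout, and let go of it. With the extraction still on, press the pump cap all the way down and let it rise again, then push the knob fully home. Leave the dish under the spout, keep it upright throughout, never press the pump without the dish in place and the extraction on, and leave the saucer, the jar and the screwdriver where they are.

Things in the scene. Friction and masses are not known exactly. Their poses are not given: they have to be found in the camera images.
- station: Fixed dispensing station. Origin: on the work surface under the axis of its white canister (72 mm diameter to 122 mm height, then narrowing). The spout points to -x, roughly towards the robot (up to 15 degrees off); z up. Base plate 8 mm thick, x -125 to 105 mm, y -60 to 80 mm. Station and control box may change sides.
- pipe_mid (a point): Middle of the fixed level extraction pipe (30 mm diameter, along the station's y from -85 to 85 mm) above the canister, 20 mm behind its axis (station x 20 mm), underside 290 mm above the work surface, 96 mm above the cap. It is carried by a post of the same pipe behind the canister, at x 80, y 50 mm.
- seat (a point): Point on top of the plate (8 mm above the work surface) straight below the spout tip, 78 mm from the canister's axis, where the dish's bowl is to stand; a dark flat round mat of 84 mm marks it. Axes as the station. Under the spout there is room for the bowl but not for the hand: bring the dish in from -x by its handle, with the handle pointing to -x.
- spout_tip (a point): Lower end of the white spout, a 10 mm tube which is part of the cap and moves with it; 144 mm above the work surface with the cap up.
- cap_top (a point): Centre of the flat round top of the white pump cap: 50 mm diameter, 26 mm high, its top 194 mm above the work surface when up. The spout leaves its side to -x, its upper edge 13 mm below the top. The pipe overhead blocks a hand straight above it; a tool tilted 25 to 45 degrees, coming from the spout's side, passes under.
- cap (a joint): How far the cap is pressed straight down, m: 0 up, 0.014 fully down. Spring: 3 N to start, 9 N fully down; it rises by itself when let go. Pressed beyond 0.010 counts as all the way down.
- control_box: Fixed grey control box of the extraction, 130 mm wide (y), about 145 mm long (x), with a flat panel that slopes 30 degrees, low edge towards the robot (-x, up to 15 degrees off); highest point 140 mm. Origin on the work surface below the middle of the panel, where the panel is 105 mm high.
- knob_grip (a point): Centre of the black round head of the pull knob (44 mm diameter, 22 mm thick, straight cylinder on a thin stem). Its z axis is the knob's axis, square to the panel, leaning 30 degrees from vertical towards the robot; pull along +z, push along -z. The head's outer face lies 11 mm further along +z. With the knob in, this point is 33 mm off the panel.
- knob (a joint): How far the knob is pulled out, m: 0 fully in, 0.025 fully out at its stop (on; counts from 0.021). It starts in (0 to 0.003) and stays where it is left; stiff, about 4 N to move. Fully home means below 0.004.
- dish: Loose round dish of white ceramic with a flat straight handle, like a small pan: bowl 70 mm outer diameter, 40 mm high, wall 4 mm, about 150 g in all (varies). Origin: centre of the bowl's underside; z up; the handle points to its -x and starts out pointing roughly to the robot. It stands on the work surface between station and box.
- dish_grip (a point): Point to grip the dish's handle, 80 mm from the bowl's centre and 31 mm above its underside. Axes as the dish. The handle is a bar 16 mm wide (y), 10 mm thick (z), reaching to 106 mm from the bowl's centre.
- saucer: Bystander: loose shallow white ceramic saucer, 90 mm across, 16 mm high, origin at the centre of its underside. Dish and saucer may change places. Leave alone.
- screwdriver: Bystander: loose screwdriver about 190 mm long lying beyond the work, origin near its middle. Leave alone.
- spare_jar: Bystander: loose closed jar, 64 mm diameter, 85 mm high, no spout, origin at the centre of its underside. Leave alone.
Mind the look-alikes: they are no part of the job. What is shaped like the dish but green or turquoise is not meant.

How it is judged (in metres and radians):
On the way, in this order (a step that is already met when the one before it is completed fails the run):
1. the extraction knob is pulled fully out (value of joint knob above 0.021 m), for 0.2 s.
2. the dish stands upright on the plate, centred under the spout, and is let go, the knob still out (horizontal distance between dish and seat below 0.018 m and z of dish in the frame of seat below 0.004 m and angle between dish's own z axis and vertical below 0.1 rad and contact force between the fingers and dish below 0.1 N and value of joint knob above 0.021 m), for 0.2 s.
3. the pump cap is pressed all the way down (value of joint cap above 0.01 m), for 0.1 s.
4. the cap has risen again, the knob still out (value of joint cap below 0.003 m and value of joint knob above 0.021 m), for 0.1 s.
At the end, for the whole second after the job is handed in: The knob is in to within 4 mm, the cap is up to within 3 mm, and the dish stands still and upright (within 0.1 rad) on the plate, its centre within 18 mm of the point below the spout (value of joint knob below 0.004 m and value of joint cap below 0.003 m and horizontal distance between dish and seat below 0.018 m and z of dish in the frame of seat between -0.004 and 0.004 m and angle between dish's own z axis and vertical below 0.1 rad and linear speed of dish below 0.02 m/s); the robot touches nothing.
It fails at once if the pump is pressed (over 6 mm) without the dish in place under the spout and the knob out (value of joint cap above 0.006 m and (value of joint knob below 0.018 m or horizontal distance between dish and seat above 0.022 m or z of dish in the frame of seat above 0.008 m)).
It fails at once if the dish is tipped by more than 0.6 rad (angle between dish's own z axis and vertical above 0.6 rad).
It fails at once if the saucer, the jar or the screwdriver is moved by more than 30 mm (distance of any of saucer, spare_jar, screwdriver from where it was at the start of the episode above 0.03 m).
It also fails if it takes over 70 s, if anything falls off the work surface, if the arm or the gripper's body presses on something with over 40 N, if the wrist force passes 120 N, or if a joint passes its speed limit or range.

## Working session

There is one attempt and no reset: what is moved stays moved. The work goes in short steps, Python scripts to look and compute and a shell command to move; the robot and the scene stay as the last step left them, time stands still between calls to the robot, and variables do not carry over. Pictures are saved under pics/ and viewed, at most 10 in all, crops included, and the job is handed in when it is done.

```bash
mkdir -p pics; ls
python3 - <<'E'
from station import status, grab_frame, env
import cv2,numpy as np
print(status.get_state(), env.hold_point_z)
for n in ["scene","side"]:
    f=grab_frame(n); cv2.imwrite(f"pics/{n}0.png",f["img"][:,:,::-1])
    np.savez(f"{n}0.npz",**f); print(n,f.keys(),f["K"],f["extrinsics"])
E
```

```text
pics
{'time': 0.0, 'q': array([-82.28267682,  27.37468693,   1.2815586 ,  89.18035261,
        -0.65822756,  63.55764659,  -4.76037626]), 'joint_velocities': array([ 0.06529746, -0.08225867, -0.05945128,  0.03512659,  0.01796817,
        0.04436659, -0.03084039]), 'effort': array([-4.23626243e-04, -5.96452618e+01,  1.60769664e+00, -2.81183749e+01,
        1.25019587e-02,  9.57153534e-03, -1.38143014e-05]), 'eef_pos': array([0.1621696 , 0.65460288, 0.23032419]), 'ee_rot': array([-1.79895077e+02,  9.14718195e-03,  1.66090020e+02]), 'contact_force': array([0.02815903, 0.1113735 , 0.102151  ]), 'torque': array([-0.03358464,  0.00328627, -0.02719227]), 'gripper_force': 0.0, 'finger_gap': 0.08516871983720954} 0.0187
scene dict_keys(['img', 'K', 'extrinsics']) [[611.80486761   0.         316.76046751]
 [  0.         611.80486761 248.11797758]
 [  0.           0.           1.        ]] [[ 0.89092045 -0.34580871  0.29440972  0.95856154]
 [ 0.45414597  0.68333128 -0.57167281 -0.84835154]
 [-0.00348993  0.64301999  0.76584144  1.21460489]
 [ 0.          0.          0.          1.        ]]
side dict_keys(['img', 'K', 'extrinsics']) [[546.36111101   0.         317.34539641]
 [  0.         546.36111101 241.73842801]
 [  0.           0.           1.        ]] [[ 0.99515124  0.06897167 -0.07012068  0.50123038]
 [-0.09612056  0.53082854 -0.84201063 -1.04660267]
 [-0.02085282  0.84466796  0.53488428  0.82028347]
 [ 0.          0.          0.          1.        ]]
```

View pics/scene0.png

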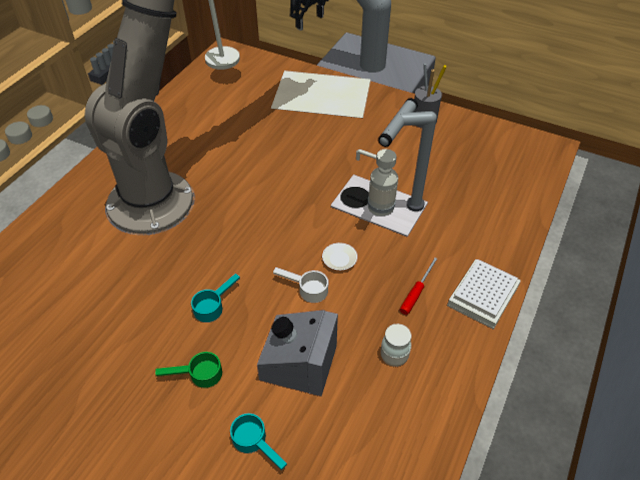

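View pics/side0.png

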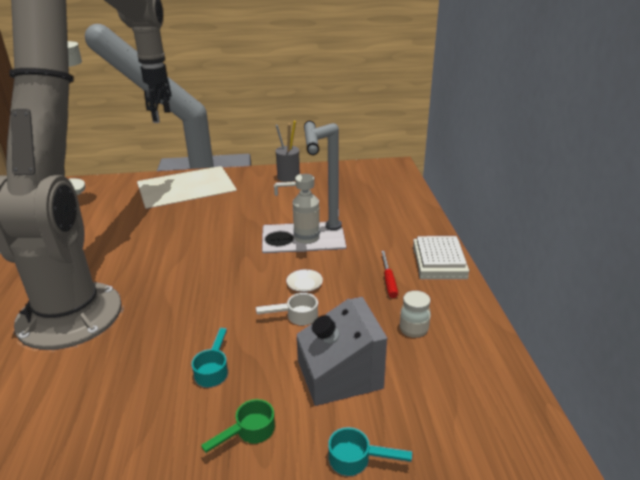

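The white pan at scene (313,287), handle end (277,272), fits the dish. The saucer (340,257) has no handle. Turquoise (207,303) and (248,432) and green (205,369) are look-alikes. The knob is at (283,327), the station canister at (383,190), the mat at (355,197) and the jar at (397,345). I'll confirm in one enlarged crop.

Run:
```python
import cv2,numpy as np
a=cv2.imread('pics/scene0.png')[90:390,250:440];b=cv2.imread('pics/side0.png')[110:410,240:440]
r=lambda i:cv2.resize(i,None,fx=2,fy=2,interpolation=cv2.INTER_CUBIC)
cv2.imwrite('pics/crop1.png',np.hstack([r(a),r(b)]))
```

```text
(no output)
```

View pics/crop1.png

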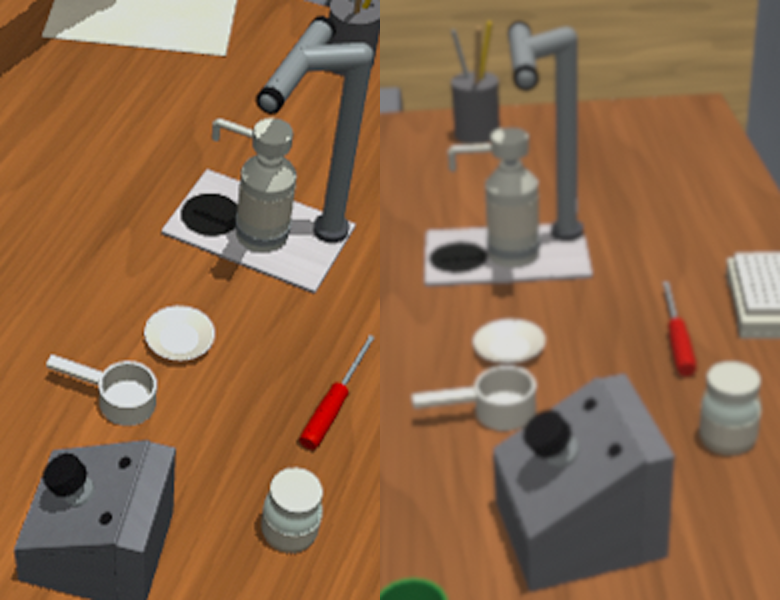

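The crop confirms it: the white pan has its bowl rim at scene (314,280), side (302,301) and its handle end at scene (275,271), side (257,309). The knob face is at scene (283,325), side (325,325), and the mat is at scene (355,197), side (279,238).

```bash
cat > h.py <<'E'
import numpy as np, json
from scipy.optimize import least_squares
from scipy.spatial.transform import Rotation as R
class Cam:
    def __init__(s,f): s.K=np.array(f["K"]);s.E=np.array(f["extrinsics"])
    def proj(s,P):
        p=(np.atleast_2d(P)-s.E[:3,3])@s.E[:3,:3]; p=p*[1,-1,-1]
        q=p@s.K.T; return q[:,:2]/q[:,2:]
    def plane(s,u,v,z):
        d=np.linalg.inv(s.K)@[u,v,1]*[1,-1,-1]; d=s.E[:3,:3]@d
        return s.E[:3,3]+d*(z-s.E[2,3])/d[2]
def tri(cams,px):
    r=least_squares(lambda P:np.concatenate([c.proj(P)[0]-p for c,p in zip(cams,px)]),[.6,0,.1])
    return r.x,np.abs(r.fun).max()
def fitpose(cams,obj,pxs,x0):  # obj points (n,3), pxs list per cam of (n,2) nan=unseen ; pose x,y,yaw
    def f(p):
        P=np.array(obj)@R.from_euler('z',p[2]).as_matrix().T+[p[0],p[1],0]
        e=np.concatenate([(c.proj(P)-np.array(q,float)).ravel() for c,q in zip(cams,pxs)])
        return e[~np.isnan(e)]
    r=least_squares(f,x0,loss='soft_l1'); return r.x,r.fun
E
python3 - <<'E'
from h import *
S=Cam(np.load('scene0.npz'));D=Cam(np.load('side0.npz'))
sc=lambda u,v:(250+u/2,90+v/2); sd=lambda u,v:(240+(u-380)/2,110+v/2)
np.set_printoptions(precision=4,suppress=True)
for n,a,b in [("mat.008",(210,214),(458,257)),("rim.04",(128,381),(505,383)),("hend.036",(50,362),(415,399)),
 ("knobface",(66,468),(548,430)),("spouttip.144",(216,138),(452,168)),("pipefront",(268,101),(525,78)),("jartop",(296,490),(734,379)),("saucer",(180,333),(508,341)),("ridge far",(148,442),(601,380)),("ridge near",(127,555),(640,467)),("boxlowfar",(55,450),(497,455)),("captop",(273,127),(510,134))]:
    print(n,*tri([S,D],[sc(*a),sd(*b)]))
obj=[[-.125,80e-3,.008],[.105,.08,.008],[.105,-.06,.008],[-.125,-.06,.008],[-.078,0,.008],[-.078,0,.144],[.02,-.085,.305]]
n=(np.nan,)*2
p1=[sc(208,170),n,sc(317,289),sc(163,231),sc(210,214),sc(216,138),sc(268,101)]
p2=[n,n,sd(591,276),sd(426,283),sd(458,257),sd(452,168),sd(525,78)]
x,e=fitpose([S,D],obj,[p1,p2],[.7,.2,0]);print("station",x,np.degrees(x[2]),np.round(e,1))
E
```

```text
mat.008 [0.5028 0.27   0.0031] 0.21575293747130786
rim.04 [ 0.5457 -0.0622  0.0359] 0.014177298553477158
hend.036 [ 0.4438 -0.0749  0.0314] 0.7501363894666611
knobface [ 0.5749 -0.2583  0.1327] 0.573401198453098
spouttip.144 [0.5035 0.2716 0.1429] 0.4523446229095782
pipefront [0.5983 0.1892 0.3015] 0.190136642778981
jartop [ 0.79   -0.1393  0.0784] 0.16208665687634038
saucer [0.5582 0.057  0.006 ] 0.5206008866265108
ridge far [ 0.6361 -0.1897  0.1325] 0.29258507269253187
ridge near [ 0.6632 -0.2986  0.1052] 4.169436003556086
boxlowfar [ 0.5263 -0.2025  0.0569] 1.0729586239356763
captop [0.5814 0.27   0.1908] 0.3845847403302969
station [ 0.5829  0.2651 -0.0256] -1.4685605684221603 [-1.2 -1.6 -0.7 -0.2 -1.4 -1.1  0.2 -0.6 -0.4  0.4 -0.7  1.4  1.4 -2.5
 -0.1 -1.3  0.9 -0.8  1.   0.7  1.5  0.3]
```

```bash
cat >> h.py <<'E'
def ori(yaw,tilt):  # tool z down, leaning forward by tilt along yaw; tool y = left
    c,s=np.cos(np.radians(yaw)),np.sin(np.radians(yaw)); t=np.radians(tilt)
    z=np.array([np.sin(t)*c,np.sin(t)*s,-np.cos(t)]); y=np.array([-s,c,0]); return np.column_stack([np.cross(y,z),y,z])
def rows(goals,base=None):
    if base is None:
        from station import status
        st=status.get_state(); p0,R0=st['eef_pos'],R.from_euler('xyz',st['ee_rot'],degrees=True).as_matrix()
    else: p0,R0=base
    for p,Rg in goals:
        d=R0.T@(np.array(p)-p0)*1000; w=R.from_matrix(R0.T@Rg).as_rotvec()
        print(np.round(d,1).tolist(),np.round(w,3).tolist(), "steps %.1f"%max(np.linalg.norm(d)/50,np.linalg.norm(w)/.15))
def tilt_of():
    pass
E
python3 - <<'E'
from h import *
O=ori(0,0); V=ori(8,30)
rows([((.38,.35,.31),O),((.42,.1,.31),O),((.49,-.27,.27),V)])
S=Cam(np.load('scene0.npz'));D=Cam(np.load('side0.npz'))
print(S.plane(250+148/2,90+442/2,.14),S.plane(250+127/2,90+555/2,.14),D.plane(240+110,110+190,.14),D.plane(240+130,110+467/2,.14))
E
```

```text
[-284.7, -243.5, -79.1] [-0.002, -0.0, -0.243] steps 7.7
[-383.6, -476.6, -78.8] [-0.002, -0.0, -0.243] steps 12.3
[-540.5, -818.8, -38.2] [-0.102, -0.517, -0.373] steps 19.6
[ 0.63781678 -0.19373433  0.14      ] [ 0.67923327 -0.32278557  0.14      ] [ 0.63403127 -0.19960778  0.14      ] [ 0.65133656 -0.32745275  0.14      ]
```

```bash
python3 -m handwheel '[[-285,-244,-79,0,0,-0.24],[-285,-244,-79,0,0,-0.24],[-285,-244,-79,0,0,-0.24],[-285,-244,-79,0,0,-0.24],[-285,-244,-79,0,0,-0.24],[-285,-244,-79,0,0,-0.24],[-285,-244,-79,0,0,-0.24],[-384,-477,-79,0,0,-0.24],[-384,-477,-79,0,0,-0.24],[-384,-477,-79,0,0,-0.24],[-384,-477,-79,0,0,-0.24],[-384,-477,-79,0,0,-0.24]]' 0
python3 - <<'E'
from h import *
rows([((.49,-.265,.27),ori(10,30))])
E
```

```text
time: 1.3
eef_pos: [0.4132, 0.1299, 0.3094]
ee_rot: [180.0, -0.0, 179.8]
contact_force: [1.3, 1.0, -0.5]
finger_gap: 0.0854
gripper_force: 0.0
[-77.8, -394.7, 39.3] [-0.046, -0.522, -0.173] steps 8.1
```

```bash
python3 -m handwheel '[[-78,-395,39,-0.046,-0.522,-0.173],[-78,-395,39,-0.046,-0.522,-0.173],[-78,-395,39,-0.046,-0.522,-0.173],[-78,-395,39,-0.046,-0.522,-0.173],[-78,-395,39,-0.046,-0.522,-0.173],[-78,-395,39,-0.046,-0.522,-0.173],[-78,-395,39,-0.046,-0.522,-0.173],[-78,-395,39,-0.046,-0.522,-0.173],[-78,-395,39,-0.046,-0.522,-0.173],[-78,-395,39,-0.046,-0.522,-0.173],[-78,-395,39,-0.046,-0.522,-0.173]]' 0
python3 - <<'E'
from h import *
import cv2
from station import grab_frame,status
f=grab_frame("wrist");cv2.imwrite("pics/w1.png",f["img"][:,:,::-1]);np.savez("w1.npz",**f);st=status.get_state();print(st['eef_pos'],st['ee_rot'])
print(f["extrinsics"])
E
```

```text
time: 2.4
eef_pos: [0.4847, -0.2597, 0.2733]
ee_rot: [-179.9, 29.9, -170.2]
contact_force: [-0.2, -1.6, -0.7]
finger_gap: 0.0854
gripper_force: 0.0
[ 0.48448306 -0.2599449   0.273217  ] [-179.89455752   29.92362635 -170.23230297]
[[-0.16957927 -0.67819673 -0.7150469   0.35225132]
 [ 0.98551272 -0.11872094 -0.12111984 -0.28210836]
 [-0.00274796 -0.72522723  0.68850411  0.3605756 ]
 [ 0.          0.          0.          1.        ]]
```

View pics/w1.png

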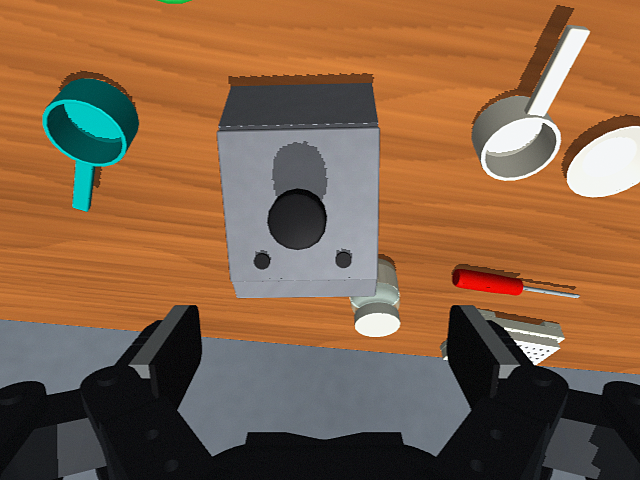

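The wrist view shows the knob face at about (297,219), the panel's low corners at (219,130) and (380,126), and its ridge corners at about (229,281) and (379,279). The white dish's rim is at (520,150) with the handle end at (575,30).

Run:
```python
from h import *
np.set_printoptions(precision=4,suppress=True)
W=Cam(np.load('w1.npz'));S=Cam(np.load('scene0.npz'));D=Cam(np.load('side0.npz'))
def P(p):
    x,y,a,xl,k=p
    L=[[xl,.065,.105+xl*.5774],[xl,-.065,.105+xl*.5774],[.0606,.065,.14],[.0606,-.065,.14],[-(.044+k)*.5,0,.105+(.044+k)*.866]]
    return np.array(L)@R.from_euler('z',a).as_matrix().T+[x,y,0]
def f(p):
    q=P(p); e=(W.proj(q)-[(380,126),(219,130),(379,279),(229,281),(297,219)]).ravel()
    return np.r_[e, (S.proj(q[2:3])-[(324,311)]).ravel(),(D.proj(q[2:3])-[(350,300)]).ravel(),(p[4]-.0015)/.002]
r=least_squares(f,[.59,-.26,.15,-.06,.0015],loss='soft_l1');print(r.x,np.degrees(r.x[2]),r.fun)
x,y,a,xl,k=r.x;print("grip",P([x,y,a,xl,k-.011])[4])
n=(np.nan,)*2
dx,e=fitpose([S,D,W],[[0,0,.04],[-.106,0,.036]],[[(314,280.5),(275,271)],[(302.5,301.5),(257.5,309.5)],[(517,138),(577,29)]],[.54,-.06,0]);print("dish",dx,np.degrees(dx[2]),e)
Rg=ori(np.degrees(a),30);g=P([x,y,a,xl,k-.011])[4]
# TCP such that grasp point is at grip
h=.0187
rows([(g+Rg[:,2]*(h-.09),Rg),(g+Rg[:,2]*h,Rg),(g+Rg[:,2]*(h-.003),Rg)])
```

```text
[ 0.5856 -0.2618  0.1921 -0.0529  0.0022] 11.007141408928367 [ 1.7059  0.6245 -3.3156 -0.4789 -0.567   3.4019  0.2718  3.0299 -0.2428
 -0.6257 -0.6039 -3.4666 -1.6083 -4.0279  0.3327]
grip [ 0.5684 -0.2651  0.1355]
dish [ 0.5452 -0.0698  0.0766] 4.391602030758016 [-1.6646  1.1315 -2.5898 -1.6577 -0.0488  0.6909 -1.4993 -0.0664  0.4532
 13.0529 -0.1312  0.2188]
[-2.1, -20.0, 88.9] [-0.013, -0.001, -0.019] steps 1.8
[-2.2, -18.8, 178.9] [-0.013, -0.001, -0.019] steps 3.6
[-2.2, -18.9, 175.9] [-0.013, -0.001, -0.019] steps 3.5
```

```bash
python3 -m handwheel '[[-2,-19,50,-0.013,0,-0.019],[-2,-19,89,-0.013,0,-0.019],[-2,-19,120,-0.013,0,-0.019],[-2,-19,145,-0.013,0,-0.019],[-2,-19,165,-0.013,0,-0.019],[-2,-19,178,-0.013,0,-0.019],[-2,-19,178,-0.013,0,-0.019]]' 0
python3 -m handwheel '[[0,0,0,0,0,0],[0,0,0,0,0,0],[0,0,0,0,0,0],[0,0,0,0,0,0],[0,0,0,0,0,0],[0,0,0,0,0,0],[0,0,0,0,0,0],[0,0,0,0,0,0]]' 1
```

```text
time: 3.15
eef_pos: [0.4863, -0.205, 0.2292]
ee_rot: [-178.6, 30.3, -168.7]
contact_force: [-0.5, -0.2, 0.3]
finger_gap: 0.0855
gripper_force: 0.0
time: 3.95
eef_pos: [0.4864, -0.2055, 0.2295]
ee_rot: [-178.6, 30.3, -168.8]
contact_force: [-0.2, -0.6, -0.3]
finger_gap: -0.0
gripper_force: 0.0
```

Run:
```python
from h import *
from station import status,env
st=status.get_state();print(np.round(st['q'],1),[a for a in dir(env) if a[0]!='_'],[a for a in dir(status) if a[0]!='_'])
```

```text
[-64.4 -19.3  83.3 130.6   9.   25.2 116.7] ['PlanningError', 'hold_point_z', 'sign_off'] ['get_state']
```

The arm has run into limits: joint 2 at -19.3, joint 3 at 83.3. It swung on joint 3 rather than joint 1. I'll collect a few joint/pose pairs while backing off, so I can model the kinematics.

```bash
cat > log.py <<'E'
from station import status
import json
st=status.get_state()
open('log.jsonl','a').write(json.dumps({k:list(map(float,st[k])) for k in('q','eef_pos','ee_rot')})+'\n');print([round(float(v),1) for v in st['q']])
E
python3 log.py
python3 -m handwheel '[[0,0,-40,0,0,0],[0,0,-80,0,0,0],[0,0,-80,0,0,0],[0,0,-80,0,0,0]]' 0; python3 log.py
python3 -m handwheel '[[0,-50,0,0,0.15,0],[0,-100,0,0,0.3,0],[0,-130,0,0,0.52,0],[0,-130,0,0,0.52,0],[0,-130,0,0,0.52,0],[0,-130,0,0,0.52,0]]' 0; python3 log.py
```

```text
[-64.4, -19.3, 83.3, 130.6, 9.0, 25.2, 116.7]
time: 4.35
eef_pos: [0.446, -0.214, 0.3008]
ee_rot: [-178.5, 30.4, -169.0]
contact_force: [0.8, 0.2, -1.0]
finger_gap: 0.0581
gripper_force: 0.0
[-36.3, -19.2, 56.4, 128.1, 1.7, 35.9, 121.9]
time: 4.95
eef_pos: [0.4147, -0.2964, 0.3317]
ee_rot: [-177.1, 2.1, -169.1]
contact_force: [-0.1, -2.0, -0.3]
finger_gap: 0.0855
gripper_force: 0.0
[-67.6, -19.2, 83.4, 109.3, 22.0, 71.0, 109.9]
```

```bash
cat > kin.py <<'E'
from h import *
import json
L=[json.loads(l) for l in open('log.jsonl')]
L=[dict(q=[-82.28267682,27.37468693,1.2815586,89.18035261,-0.65822756,63.55764659,-4.76037626],eef_pos=[0.1621696,0.65460288,0.23032419],ee_rot=[-179.895,0.009147,166.09])]+L
def fk(q,p,s):
    T=np.eye(4); q=np.radians(q)
    # p: translations (3 each) before joints 2,4,6 and tool (joint3/5/7 offsets merged)
    P=np.asarray(p[:12]).reshape(4,3); o=p[12:14]
    seq=[('z',s[0]*q[0]+o[0],None),('y',s[1]*q[1],P[0]),('z',s[2]*q[2],None),('y',s[3]*q[3],P[1]),('z',s[4]*q[4],None),('y',s[5]*q[5],P[2]),('z',s[6]*q[6]+o[1],None)]
    for ax,a,t in seq:
        A=np.eye(4)
        if t is not None:A[:3,3]=t
        A[:3,:3]=R.from_euler(ax,a).as_matrix(); T=T@A
    A=np.eye(4);A[:3,3]=P[3];return T@A
E
python3 - <<'E'
from kin import *
import itertools
best=[]
Rs=[R.from_euler('xyz',l['ee_rot'],degrees=True) for l in L]
# orientation only first: signs
for s in itertools.product([1,-1],repeat=4):
  sg=[s[0],1,s[1],1,s[2],1,s[3]]
  for o0 in (0,np.pi):
    def f(o): return np.concatenate([(R.from_matrix(fk(l['q'],np.r_[np.zeros(12),o],sg)[:3,:3]).inv()*r).as_rotvec() for l,r in zip(L,Rs)])
    r=least_squares(f,[o0,0.]);r2=least_squares(f,[o0,3.])
    for q in(r,r2): best.append((q.cost,sg,q.x.tolist()))
best.sort(key=lambda b:b[0])
for b in best[:4]:print(b)
sg=best[0][1];o=best[0][2]
def g(p): return np.r_[np.concatenate([(fk(l['q'],np.r_[p,o],sg)[:3,3]-l['eef_pos']) for l in L]),1e-3*np.array(p)*[1,1,0,1,1,0,1,1,0,1,1,0]]
r=least_squares(g,np.r_[0,0,.3,0,0,.4,0,0,.4,0,0,.2]);print(np.round(r.x.reshape(4,3),4),np.abs(r.fun[:12]).max())
json.dump(dict(p=r.x.tolist()+list(o),s=sg),open('kin.json','w'))
E
```

```text
(np.float64(9.550425396661388e-13), [-1, 1, -1, 1, -1, 1, -1], [-4.658225789973451e-08, 1.5707963725773832])
(np.float64(9.550425397556615e-13), [-1, 1, -1, 1, -1, 1, -1], [6.283185260597316, 1.570796372577369])
(np.float64(9.550425397627683e-13), [-1, 1, -1, 1, -1, 1, -1], [-4.6582280087937e-08, 1.5707963725773733])
(np.float64(9.550474849835336e-13), [-1, 1, -1, 1, -1, 1, -1], [-4.228107990943186e-08, 1.5707963765810267])
[[ 0.000e+00 -3.050e-02  2.871e-01]
 [-0.000e+00 -3.140e-02  5.418e-01]
 [-0.000e+00 -4.000e-04  4.725e-01]
 [-0.000e+00 -0.000e+00  3.270e-01]] 1.536933725287959e-07
```

Kinematics recovered exactly. Next, check whether the targets are feasible and whether a min-norm IK reproduces the drift.

```bash
cat >> kin.py <<'E'
try:
    _k=json.load(open('kin.json'));KP,KS=_k['p'],_k['s']
except Exception: pass
LO=np.array([-169.35,-19.33,-80.79,13.8,-78.32,9.67,-169.56]);HI=np.array([169.35,120.38,83.38,139.57,258.32,109.79,169.56])
F=lambda q:fk(q,KP,KS)
def mk(p,Rm): T=np.eye(4);T[:3,3]=p;T[:3,:3]=Rm;return T
def err(q,T):
    A=F(q);return np.r_[T[:3,3]-A[:3,3],R.from_matrix(T[:3,:3]@A[:3,:3].T).as_rotvec()]
def jac(q):
    J=np.zeros((6,7));A=F(q)
    for i in range(7):
        d=np.array(q,float);d[i]+=1e-3;B=F(d);J[:,i]=np.r_[B[:3,3]-A[:3,3],R.from_matrix(B[:3,:3]@A[:3,:3].T).as_rotvec()]/np.radians(1e-3)
    return J
def ik(T,q0,w=1e-3,qr=None):
    qr=np.array(q0) if qr is None else qr
    r=least_squares(lambda q:np.r_[err(q,T)*[10,10,10,3,3,3],w*np.radians(q-qr)],np.clip(q0,LO+.1,HI-.1),bounds=(LO,HI));return r.x,np.abs(err(r.x,T)).max()
def sim(q,T0,rowlist,nsub=5,it=1,lam=1e-3,post=0,qp=None):
    """T0 commanded pose at start of call; rowlist rows"""
    q=np.array(q,float);C=T0.copy();out=[]
    for r in rowlist:
        G=T0@mk(np.array(r[:3])/1000,R.from_rotvec(r[3:]).as_matrix())
        d=G[:3,3]-C[:3,3];w=R.from_matrix(G[:3,:3]@C[:3,:3].T).as_rotvec()
        s=min(1,.05/max(np.linalg.norm(d),1e-9),np.radians(8.59)/max(np.linalg.norm(w),1e-9))
        for k in range(1,nsub+1):
            X=mk(C[:3,3]+d*s*k/nsub,R.from_rotvec(w*s*k/nsub).as_matrix()@C[:3,:3])
            for _ in range(it):
                J=jac(q);Jp=J.T@np.linalg.inv(J@J.T+lam**2*np.eye(6))
                dq=Jp@err(q,X)
                if post: dq=dq+post*(np.eye(7)-Jp@J)@np.radians(qp-q)
                q=np.clip(q+np.degrees(dq),LO,HI)
        C=X;out.append(q.copy())
    return q,C,out
E
python3 - <<'E'
from kin import *
np.set_printoptions(precision=1,suppress=True)
q0=np.array(L[0]['q']);C=F(q0)
A=[[-285,-244,-79,0,0,-.24]]*7+[[-384,-477,-79,0,0,-.24]]*5
B=[[-78,-395,39,-0.046,-0.522,-0.173]]*11
for post in(0,.05):
  q,C1,_=sim(q0,C,A,post=post,qp=q0);print(q,F(q)[:3,3]*1000)
  q,C2,_=sim(q,C1,B,post=post,qp=q0);print(q,F(q)[:3,3]*1000)
g=np.array([.5684,-.2651,.1355]);Rg=ori(11,30)
for nm,T in [("knob",mk(g+Rg[:,2]*.0187,Rg)),("knobpre",mk(g-Rg[:,2]*.08,Rg))]:
  for s in([23,20,0,100,0,60,0],[0,0,30,100,0,60,-60],[0,0,-30,100,0,60,90],[-60,0,80,130,0,30,110]):
    print(nm,*ik(T,np.array(s,float)))
E
```

```text
[-44.4  -1.3  18.3 115.2   0.5  66.1  63.4] [413.3 131.6 309.4]
[-28.2   7.7  68.7 122.8 -45.9  42.8 169.6] [ 489.3 -263.9  271.1]
[-50.4  -1.7  24.2 115.5   0.9  66.1  63.1] [413.3 131.6 309.4]
[-62.  -19.3  80.4 123.   19.6  36.6 110.4] [ 488.3 -265.9  271.9]
knob [ 73.   37.  -57.9 115.9  37.4  20.5  96.2] 3.7737823091224405e-07
knob [   1.5   28.1   33.9  120.5  -76.1   35.  -164.8] 2.2802325253341523e-07
knob [ 61.4  30.2 -41.4 116.6   3.7  15.7 125.9] 3.290187386970998e-07
knob [-68.2 -19.3  83.4 134.4  38.4  18.5  85.4] 0.12965080844923915
knobpre [ 90.2  33.  -74.4 116.2  28.8  30.5 104.9] 3.0977110878166725e-07
knobpre [ -17.7   24.5   63.2  122.1  -68.8   48.4 -169.6] 4.6406853809303073e-07
knobpre [ 60.4  16.9 -32.9 117.7 -23.2  26.8 150.3] 5.397431840172173e-07
knobpre [-62.8 -19.3  83.4 129.   15.5  24.3 112.2] 0.08277418218091474
```

```bash
cat >> kin.py <<'E'
Q0=np.array(L[0]['q'])
def flip(Rm): return Rm@np.diag([-1,-1,1.])
E
python3 - <<'E'
from kin import *
np.set_printoptions(precision=1,suppress=True)
g=np.array([.5684,-.2651,.1355]);Rg=flip(ori(11,30))
qr=np.array([0,27,0,89,0,63,0.])
st=np.radians(-1.5);Rs=R.from_euler('z',st).as_matrix();S0=np.array([.5829,.2651,0]);seat=S0+Rs@[-.078,0,.008]
Rd=flip(ori(-1.5,0));Rc=flip(ori(-1.5,35))
d=np.array([.5452,-.0698,0]);hd=np.array([np.cos(.0766),np.sin(.0766),0])
for nm,T in [("view",mk([.45,-.26,.3],flip(ori(11,10)))),("knob",mk(g+Rg[:,2]*.0187,Rg)),("knobpre",mk(g-Rg[:,2]*.08,Rg)),("dish",mk(d-.08*hd+[0,0,.0125],flip(ori(4.4,0)))),("seat",mk(seat+Rs@[-.08,0,.012],Rd)),("seatpre",mk(seat+Rs@[-.14,0,.07],Rd)),("cap",mk(S0+[0,0,.18],Rc)),("cappre",mk(S0+[-.08,0,.28],Rc))]:
    a=[ik(T,np.array([j1,27.,0,89,0,63,j7]),w=.02,qr=np.array([j1,27.,0,89,0,63,j7])) for j1 in(25,-30) for j7 in(-60,60)]
    for q,e in a:
        if e<3e-2: print(nm,q,round(e,4))
# sim from current: rotate half turn while holding position
l=L[-1];
for sgn in(1,-1):
  q,C,o=sim(l['q'],F(l['q']),[[0,0,0,0,0,sgn*.15*k] for k in range(1,22)]+[[0,0,0,0,0,sgn*3.14]]*8,post=.05,qp=Q0);print(sgn,np.array(o)[::4],np.abs(err(q,C)).max())
E
```

```text
view [ 28.3   5.2  -1.4 110.5  -7.2  56.6 -48.5] 0.0
view [ 21.5   4.9   5.9 110.9  -8.   56.7 -47.7] 0.0001
view [  2.5   4.4  26.3 111.9 -10.   56.8 -45.4] 0.0
view [ -4.8   4.4  34.3 112.3 -10.7  56.8 -44.5] 0.0001
knob [ 55.7  28.2 -34.  116.9 -11.7  15.5 -40.1] 0.0002
knob [ 25.5  24.4   3.4 118.9 -59.   23.3   1.8] 0.0001
knob [ 48.7  26.4 -25.1 117.4 -27.6  16.4 -25.7] 0.0003
knob [  8.7  26.1  24.3 120.  -71.5  30.8  11.9] 0.0001
knobpre [ 47.4  15.  -17.8 118.5 -33.2  28.4 -21. ] 0.0002
knobpre [ 24.1  13.9   9.2 120.  -46.   31.9  -9.7] 0.0001
knobpre [ 22.2  13.9  11.3 120.1 -46.8  32.3  -9. ] 0.0002
knobpre [  3.4  15.5  33.8 121.2 -55.5  36.6  -1.1] 0.0001
dish [  1.5  28.5   0.2 125.3  -0.3  26.3 -83.7] 0.0001
dish [-26.8  34.1  36.  127.  -40.3  30.6 -45.2] 0.0002
dish [ -8.7  29.2  12.7 125.9 -14.   26.2 -70.6] 0.0001
dish [-33.8  38.2  45.9 127.4 -50.8  35.  -35.2] 0.0001
seat [ -42.2   29.6    3.4  121.2   -3.5   29.3 -127.7] 0.0001
seat [-71.   36.9  41.  123.  -43.   35.3 -90.4] 0.0002
seat [ -53.4   30.7   17.5  122.   -18.1   29.7 -114. ] 0.0001
seat [ 15.5  62.
[... 849 characters left out ...]
4 109.2  23.4  71.8  65.4]
 [-67.6 -19.2  83.4 109.3  22.   71.   32.6]
 [-67.2 -16.6  83.4 109.3  19.3  69.8   1.1]
 [-66.9 -13.5  83.4 109.4  16.   68.5 -29.7]
 [-66.7  -9.7  83.4 109.7  11.8  67.2 -59.6]
 [-66.8 -12.   83.4 109.5  14.4  68.  -61.9]
 [-66.8 -12.2  83.4 109.5  14.6  68.  -62.1]] 0.08975989014245066
-1 [[-68.5 -19.3  79.8 109.3  27.1  73.7 113. ]
 [-69.  -19.3  78.6 109.4  28.9  74.8 145.4]
 [-69.7 -19.3  75.9 109.8  32.4  76.7 169.6]
 [-70.9 -19.3  65.4 113.5  44.   81.1 169.6]
 [-69.4 -19.3  56.  120.   53.3  80.1 169.6]
 [-64.3 -19.3  50.4 127.2  60.5  72.8 169.6]
 [-64.2 -19.3  51.2 126.8  59.8  72.6 169.6]
 [-64.2 -19.3  50.8 126.9  60.   72.7 169.6]] 1.2135241465448583
```

```bash
python3 -m handwheel '[[-20,10,0,0,0,0.15],[-40,20,-5,0,0,0.3],[-60,30,-10,0,0,0.45],[-85,45,-15,0,0,0.6],[-85,60,-20,0,0,0.75],[-85,75,-20,0,0,0.9],[-85,90,-20,0,0,1.05],[-85,100,-20,0,0,1.2],[-85,110,-20,0,0,1.35],[-85,110,-20,0,0,1.5],[-85,110,-20,0,0,1.65],[-85,110,-20,0,0,1.8]]' 0; python3 log.py
python3 - <<'E'
from kin import *
np.set_printoptions(precision=1,suppress=True)
A=[[-20,10,0,0,0,0.15],[-40,20,-5,0,0,0.3],[-60,30,-10,0,0,0.45],[-85,45,-15,0,0,0.6],[-85,60,-20,0,0,0.75],[-85,75,-20,0,0,0.9],[-85,90,-20,0,0,1.05],[-85,100,-20,0,0,1.2],[-85,110,-20,0,0,1.35],[-85,110,-20,0,0,1.5],[-85,110,-20,0,0,1.65],[-85,110,-20,0,0,1.8]]
q0=np.array(L[-2]['q'])
for post,n in((0,5),(.05,5),(.1,5),(.3,5)):
    for nm,qp in(("Q0",Q0),("mid",(LO+HI)/2),("j1zero",np.r_[0,Q0[1:]])):
        q,C,_=sim(q0,F(q0),A,post=post,qp=qp,nsub=n);print(post,nm,q)
E
```

```text
time: 6.15
eef_pos: [0.4752, -0.1741, 0.348]
ee_rot: [177.3, 2.3, 87.1]
contact_force: [-0.2, -1.2, -0.9]
finger_gap: 0.0852
gripper_force: 0.0
[-80.6, -15.1, 83.3, 108.0, 18.2, 71.8, -5.4]
0 Q0 [-80.4 -11.3  83.4 107.9  14.3  70.5  -0.9]
0 mid [-80.4 -11.3  83.4 107.9  14.3  70.5  -0.9]
0 j1zero [-80.4 -11.3  83.4 107.9  14.3  70.5  -0.9]
0.05 Q0 [-80.5 -12.4  83.4 107.9  15.4  70.9  -2.2]
0.05 mid [-81.4 -17.1  82.  107.9  20.3  72.9  -7.4]
0.05 j1zero [-80.3 -10.8  83.4 108.   13.8  70.4  -0.4]
0.1 Q0 [-80.6 -12.8  83.4 107.9  15.9  71.1  -2.7]
0.1 mid [-81.7 -18.5  81.1 107.9  21.6  73.5  -8.9]
0.1 j1zero [-80.2 -10.2  83.4 108.   13.1  70.1   0.3]
0.3 Q0 [-80.6 -13.   83.4 107.9  16.1  71.1  -2.9]
0.3 mid [-81.9 -19.3  80.6 107.9  22.5  74.   -9.8]
0.3 j1zero [-79.7  -7.1  83.4 108.1   9.8  69.2   3.9]
```

Run:
```python
from kin import *
np.set_printoptions(precision=1,suppress=True)
A=[[0,0,-40,0,0,0]]+[[0,0,-80,0,0,0]]*3
B=[[0,-50,0,0,0.15,0],[0,-100,0,0,0.3,0]]+[[0,-130,0,0,0.52,0]]*4
for l in L:print(np.array(l['q']))
for post in(0,.03,.1,.3):
    q0=np.array(L[1]['q']);q,C,_=sim(q0,F(q0),A,post=post,qp=Q0);print(post,q)
    q0=np.array(L[2]['q']);q,C,_=sim(q0,F(q0),B,post=post,qp=Q0);print(post,q)
# best-fit ref posture: nullspace components
for l in L:
    q=np.array(l['q']);n=np.linalg.svd(jac(q))[2][6];print(n.round(2),"n.(Q0-q)",n@(Q0-q))
```

```text
[-82.3  27.4   1.3  89.2  -0.7  63.6  -4.8]
[-64.4 -19.3  83.3 130.6   9.   25.2 116.7]
[-36.3 -19.2  56.4 128.1   1.7  35.9 121.9]
[-67.6 -19.2  83.4 109.3  22.   71.  109.9]
[-80.6 -15.1  83.3 108.   18.2  71.8  -5.4]
0 [-38.6 -19.3  57.6 128.2   4.4  36.1 119.4]
0 [-85.8 -19.3  83.4 104.4  31.9  74.3 103.3]
0.03 [-43.5 -19.3  59.4 128.3  12.8  37.4 111.3]
0.03 [-85.8 -19.3  83.4 104.4  33.3  75.1 101.9]
0.1 [-48.3 -19.3  60.3 128.3  22.5  40.1 102. ]
0.1 [-85.8 -19.3  83.4 104.1  35.8  76.8  99.3]
0.3 [-52.8 -19.3  60.1 128.3  31.7  44.2  93.3]
0.3 [-85.6 -19.3  83.4 103.6  40.1  80.5  94.7]
[-0.5 -0.   0.7  0.  -0.4 -0.   0.3] n.(Q0-q) 0.0
[ 0.   0.2  0.1 -0.  -0.7 -0.1  0.7] n.(Q0-q) -76.83428988381687
[ 0.4  0.3 -0.2 -0.  -0.6 -0.1  0.6] n.(Q0-q) -67.15478302144115
[ 0.1  0.5  0.4  0.  -0.5 -0.2  0.5] n.(Q0-q) -56.57002593309832
[ 0.1  0.5  0.3  0.  -0.5 -0.2  0.6] n.(Q0-q) 4.075599395935278
```

```bash
cat >> kin.py <<'E'
def step_ik(q,T,lam=1e-4):
    q=np.array(q,float)
    for _ in range(3):
        act=np.ones(7,bool)
        for _ in range(5):
            J=jac(q)[:,act];e=err(q,T);dq=np.zeros(7);dq[act]=np.degrees(J.T@np.linalg.solve(J@J.T+lam**2*np.eye(6),e))
            bad=act&((q+dq<LO)|(q+dq>HI))
            if not bad.any():break
            act&=~bad
        n=np.abs(dq).max();q=np.clip(q+dq*min(1,20/max(n,1e-9)),LO,HI)
        if n<1e-3:break
    return q
def follow(q,goals,v=.05,w=.14,verb=True):
    """goals list of 4x4 world; straight lines"""
    C=F(q);ok=True
    for G in goals:
        d=G[:3,3]-C[:3,3];r=R.from_matrix(C[:3,:3].T@G[:3,:3]).as_rotvec();n=int(np.ceil(max(np.linalg.norm(d)/v,np.linalg.norm(r)/w,1)))
        m=0
        for k in range(1,n+1):
            X=mk(C[:3,3]+d*k/n,C[:3,:3]@R.from_rotvec(r*k/n).as_matrix());q0=q;q=step_ik(q,X);m=max(m,np.abs(q-q0).max())
        if verb:print("  ",n,np.round(q,1),"err %.3f maxstep %.0f"%(np.abs(err(q,X)).max(),m))
        C=G
    return q
E
python3 - <<'E'
from kin import *
q=np.array(L[0]['q']);C=F(q)
print("validate");follow(np.array(L[1]['q']),[F(L[1]['q'])@mk([0,0,-.08],np.eye(3))]);follow(np.array(L[2]['q']),[F(L[3]['q'])]);follow(np.array(L[3]['q']),[F(L[4]['q'])])
g=np.array([.5684,-.2651,.1355]);Rg=flip(ori(11,30))
K=[mk(g-Rg[:,2]*.08,Rg),mk(g+Rg[:,2]*.0187,Rg)]
q=np.array(L[-1]['q'])
print("direct");follow(q,[mk([.47,-.26,.3],flip(ori(11,10)))]+K)
for p in([.6,-.1,.4],[.7,0,.4],[.7,-.25,.4],[.6,-.35,.4],[.5,.2,.4]):
    print(p);follow(q,[mk(p,F(q)[:3,:3]),mk(p,flip(ori(11,0))),mk([.47,-.26,.3],flip(ori(11,10)))]+K)
E
```

```text
validate
   2 [-37.  -19.2  56.8 128.2   1.8  35.8 121.8] err 0.000 maxstep 14
   4 [-38.6   8.   75.2 109.2  -8.   65.4 140.2] err 0.000 maxstep 12
   13 [-80.6 -15.   83.4 108.   18.1  71.8  -5.3] err 0.000 maxstep 10
direct
   10 [-68.7 -19.2  83.1 113.1  16.9  60.7 -70.6] err 0.015 maxstep 8
   3 [-60.7 -19.2  83.1 127.1   4.   30.  -55.9] err 0.047 maxstep 11
   2 [-64.9 -19.2  83.1 131.7  10.4  24.  -65.5] err 0.104 maxstep 5
[0.6, -0.1, 0.4]
   4 [-92.9 -15.1  83.3  99.3  18.5  79.4 -15.1] err 0.076 maxstep 3
   10 [-91.9 -15.1  83.3  98.9  15.7  81.5 -89.7] err 0.090 maxstep 8
   5 [-65.8 -15.1  83.3 113.6  11.9  59.4 -65.8] err 0.019 maxstep 6
   3 [-58.4 -15.1  83.3 127.4  -5.6  29.8 -47. ] err 0.049 maxstep 10
   2 [-62.8 -15.1  83.3 132.   -1.3  23.4 -54.5] err 0.106 maxstep 4
[0.7, 0, 0.4]
   6 [-100.   -15.1   83.3   98.3   18.7   79.1  -21.9] err 0.160 maxstep 5
   10 [-100.   -15.1   83.3   97.7   15.8   81.1  -97.5] err 0.172 maxstep 8
   8 [-65.8 -15.1  83.3 113.6  11.9  59.4 -65.8] err 0.019 maxstep 6
   3 [-58.4 -15.1  83.3 127.4  -5.6  29.8 -47. ] err 0.049 maxst
[... 469 characters left out ...]
 -15.1  83.3  97.9  17.9  78.6   6.6] err 0.130 maxstep 3
   10 [-71.4 -15.1  83.3  97.5  16.1  81.6 -68.9] err 0.144 maxstep 8
   4 [-65.8 -15.1  83.3 113.6  11.9  59.4 -65.8] err 0.019 maxstep 6
   3 [-58.4 -15.1  83.3 127.4  -5.6  29.8 -47. ] err 0.049 maxstep 10
   2 [-62.8 -15.1  83.3 132.   -1.3  23.4 -54.5] err 0.106 maxstep 4
[0.5, 0.2, 0.4]
   8 [-86.1  10.2  65.5  98.   -6.2  76.3 -22.5] err 0.000 maxstep 4
   10 [-89.7  20.5  81.9  97.1 -20.6  80.5 -83.9] err 0.000 maxstep 7
   10 [-63.2 -16.9  78.8 114.2  14.   60.3 -68.5] err 0.025 maxstep 12
   3 [-55.6 -16.9  78.8 127.8  -1.   30.2 -52. ] err 0.053 maxstep 10
   2 [-55.6 -16.9  78.8 132.7  -1.   24.7 -52. ] err 0.118 maxstep 3
```

```bash
cat >> kin.py <<'E'
from scipy.optimize import lsq_linear
def fk(q,p,s,_c={}):
    P=np.asarray(p[:12]).reshape(4,3);a=np.radians(q)*np.array(s);a[0]+=p[12];a[6]+=p[13];c,n=np.cos(a),np.sin(a)
    T=np.eye(4)
    for i in range(7):
        A=np.eye(4)
        if i%2: A[:3,3]=P[i//2];A[0,0]=A[2,2]=c[i];A[0,2]=n[i];A[2,0]=-n[i]
        else: A[0,0]=A[1,1]=c[i];A[0,1]=-n[i];A[1,0]=n[i]
        T=T@A
    A=np.eye(4);A[:3,3]=P[3];return T@A
def step_ik(q,T):
    q=np.array(q,float);W=1e3
    for _ in range(3):
        J=jac(q);e=err(q,T);n=np.linalg.norm(e)
        if n<1e-5:break
        dq=np.degrees(J.T@np.linalg.solve(J@J.T+1e-8*np.eye(6),e))
        if ((q+dq<LO)|(q+dq>HI)).any():
            lo=np.radians(LO-q)-1e-6;hi=np.radians(HI-q)+1e-6
            dq=np.degrees(lsq_linear(np.vstack([W*J,np.eye(7)]),np.r_[W*e,np.zeros(7)],(lo,hi)).x)
        q=np.clip(q+dq*min(1,20/max(np.abs(dq).max(),1e-9)),LO,HI)
    return q
E
cat > search.py <<'E'
from kin import *
import time
def ee(q,T): return np.abs(err(q,T)).max()
print("validate");follow(np.array(L[1]['q']),[F(L[1]['q'])@mk([0,0,-.08],np.eye(3))]);follow(np.array(L[3]['q']),[F(L[4]['q'])])
g=np.array([.5684,-.2651,.1355])
q=np.array(L[-1]['q']);rng=np.random.default_rng(0);t=time.time();best=[]
while time.time()-t<240:
    fl=rng.random()<.7
    fx=(lambda M:flip(M)) if fl else (lambda M:M)
    Rg=fx(ori(11,30));K=[mk(g-Rg[:,2]*.09,Rg),mk(g+Rg[:,2]*.0187,Rg)]
    n=rng.integers(1,3)
    wp=[(rng.uniform([.42,-.4,.36],[.75,.3,.55]).round(2),int(rng.integers(-18,18)*10),int(rng.integers(0,4)*10)) for _ in range(n)]
    goals=[mk(p,ori(y,0)@R.from_euler('y',-tt,degrees=True).as_matrix()) for p,y,tt in wp]+K
    x=q
    for G in goals:
        x=follow(x,[G],v=.08,w=.25,verb=False)
        if ee(x,G)>.02:break
    else:
        m=np.minimum(x-LO,HI-x).min();best.append((m,fl,wp,x.round(1)))
best.sort(key=lambda b:-b[0]);print(len(best))
for b in best[:6]:print(b)
E
python3 search.py
```

```text
validate
   2 [-37.1 -19.3  56.9 128.2   2.1  35.9 121.6] err 0.000 maxstep 14
   13 [-80.6 -15.   83.4 108.   18.1  71.8  -5.3] err 0.000 maxstep 10
171
(np.float64(15.435743913572097), True, [(array([0.44, 0.13, 0.53]), 10, 30)], array([ 20.9,  24.6,   9. , 119.3, -62.9,  25.1,   5. ]))
(np.float64(12.23420279379961), True, [(array([ 0.43, -0.22,  0.46]), -20, 30), (array([ 0.6 , -0.22,  0.47]), -30, 30)], array([ 16.7,  24.9,  14.2, 119.5, -66.1,  26.9,   7.6]))
(np.float64(10.641137838537558), True, [(array([ 0.47, -0.23,  0.54]), -100, 30), (array([0.62, 0.23, 0.42]), 140, 30)], array([ 34.1,  24.5,  -7.1, 118.4, -50.2,  20.3,  -5.7]))
(np.float64(10.632806004397537), True, [(array([ 0.47, -0.15,  0.54]), 20, 30), (array([ 0.64, -0.24,  0.44]), -140, 0)], array([ 14.5,  25.2,  17. , 119.7, -67.7,  27.9,   8.9]))
(np.float64(9.561533757777681), True, [(array([0.48, 0.27, 0.39]), -70, 10), (array([0.63, 0.11, 0.38]), 150, 30)], array([ 13. ,  25.4,  19. , 119.8, -68.8,  28.6,   9.7]))
(np.float64(8.409600046417154), True, [(array([0.44, 0.13, 0.42]), 130, 10), (array([ 0.72, -0.36,  0.45]), -120, 30)], array([ 11.3,  25.6,  21.1, 119.9, -69.9,  29.5,  10.6]))
```

Run:
```python
from kin import *
g=np.array([.5684,-.2651,.1355]);Rg=flip(ori(11,30));q=np.array(L[-1]['q'])
A=mk([.44,.13,.53],ori(10,0)@R.from_euler('y',-30,degrees=True).as_matrix())
K=[mk(g-Rg[:,2]*.10,Rg),mk(g+Rg[:,2]*.0187,Rg)]
x=follow(q,[A]+K)
x=follow(q,[A]+K,v=.03,w=.08)
C=F(q);rows([(A[:3,3],A[:3,:3])],(C[:3,3],C[:3,:3]))
rows([(k[:3,3],k[:3,:3]) for k in K],(A[:3,3],A[:3,:3]))
d=np.array([.5452,-.0698,0]);hd=np.array([np.cos(.0766),np.sin(.0766),0]);Od=flip(ori(4.4,0));dg=d-.08*hd
s=np.radians(-1.5);Rs=R.from_euler('z',s).as_matrix();S0=np.array([.5829,.2651,0]);seat=S0+Rs@[-.078,0,.008];Rd=flip(ori(-1.5,0))
print("then dish, seat");follow(x,[K[0],mk(dg+[0,0,.12],Od),mk(dg+[0,0,.0125],Od),mk(dg+[0,0,.07],Od),mk(seat+Rs@[-.15,0,.07],Rd),mk(seat+Rs@[-.08,0,.06],Rd),mk(seat+Rs@[-.08,0,.0125],Rd),mk(seat+Rs@[-.08,0,.2],Rd)])
```

```text
14 [-27.6 -19.3  -2.9 107.6  10.2  63.7  67.1] err 0.000 maxstep 11
   23 [ 17.9  12.   17.1 120.2 -45.9  34.8  -9.6] err 0.000 maxstep 8
   3 [ 21.4  24.5   8.4 119.2 -62.5  24.9   4.7] err 0.000 maxstep 6
   23 [-27.9 -19.3  -2.7 107.6  10.4  63.8  67. ] err 0.000 maxstep 6
   40 [ 17.3  12.   17.8 120.3 -46.1  34.9  -9.4] err 0.000 maxstep 5
   4 [ 21.   24.5   8.9 119.3 -62.8  25.1   5. ] err 0.000 maxstep 4
[294.5, -41.5, -196.0] [-0.469, -0.303, -1.742] steps 12.2
[147.2, -412.3, 270.6] [-0.0, 0.014, 3.126] steps 20.8
[147.2, -411.2, 389.3] [-0.0, 0.014, 3.126] steps 20.8
then dish, seat
   3 [ 16.5  12.   18.7 120.3 -46.4  35.   -9.1] err 0.000 maxstep 6
   5 [-18.8  18.1  24.4 123.5 -11.4  40.5 -72.4] err 0.000 maxstep 15
   3 [-12.7  29.8  17.7 126.2 -19.7  26.6 -65.1] err 0.000 maxstep 5
   2 [-16.7  23.4  22.3 125.2 -15.7  34.  -68.5] err 0.000 maxstep 4
   8 [ -64.3   20.6   22.6  128.1  -14.1   33.6 -122.7] err 0.000 maxstep 7
   2 [ -57.    26.    21.7  121.1  -16.1   35.6 -115.5] err 0.000 maxstep 4
   1 [ -54.4   30.9   18.7  122.   -19.3   29.9 -112.8] err 0.000 maxstep 6
   4 [ -63.5   13.3   28.2  115.2   -7.8   53.3 -122.8] err 0.000 maxstep 6
```

```bash
python3 -m handwheel '[[25,-3,-16,-0.039,-0.025,-0.145],[49,-7,-33,-0.078,-0.05,-0.29],[74,-10,-49,-0.117,-0.076,-0.436],[98,-14,-65,-0.156,-0.101,-0.581],[123,-17,-82,-0.195,-0.126,-0.726],[147,-21,-98,-0.234,-0.151,-0.871],[172,-24,-114,-0.274,-0.177,-1.016],[196,-28,-131,-0.313,-0.202,-1.161],[221,-31,-147,-0.352,-0.227,-1.306],[245,-35,-163,-0.391,-0.252,-1.452],[270,-38,-180,-0.43,-0.278,-1.597],[294,-41,-196,-0.469,-0.303,-1.742]]' 0; python3 log.py
python3 - <<'E'
from kin import *
q=np.array(L[-1]['q']);C=F(q);print(C[:3,3])
A=mk([.44,.13,.53],ori(10,0)@R.from_euler('y',-30,degrees=True).as_matrix())
g=np.array([.5684,-.2651,.1355]);Rg=flip(ori(11,30));K=[mk(g-Rg[:,2]*.10,Rg),mk(g+Rg[:,2]*.0187,Rg)]
follow(q,[A]+K);follow(q,K)
rows([(k[:3,3],k[:3,:3]) for k in [A]+K],(C[:3,3],C[:3,:3]))
E
```

```text
time: 7.35
eef_pos: [0.4388, 0.1304, 0.5306]
ee_rot: [179.6, 29.8, -171.1]
contact_force: [-0.2, -0.5, -0.4]
finger_gap: 0.0856
gripper_force: 0.0
[-27.3, -19.2, -3.3, 107.4, 10.2, 64.1, 66.1]
[0.43879157 0.1304432  0.53056763]
   1 [-27.6 -19.3  -2.9 107.6  10.2  63.7  67.2] err 0.000 maxstep 1
   23 [ 17.9  12.   17.1 120.2 -45.9  34.8  -9.6] err 0.000 maxstep 8
   3 [ 21.4  24.5   8.4 119.2 -62.5  24.9   4.7] err 0.000 maxstep 6
   23 [ 17.2  12.   17.9 120.3 -46.2  34.9  -9.4] err 0.000 maxstep 7
   3 [ 20.7  24.6   9.2 119.3 -63.   25.2   5.1] err 0.000 maxstep 6
[-0.7, -0.6, 1.0] [-0.002, -0.004, -0.017] steps 0.1
[138.4, -414.6, 273.2] [-0.006, 0.017, 3.11] steps 20.7
[137.9, -413.3, 391.9] [-0.006, 0.017, 3.11] steps 20.7
```

```bash
python3 -m handwheel '[[6,-19,12,0,0,0.14],[12,-37,25,0,0,0.28],[19,-56,37,0,0,0.42],[25,-75,49,0,0,0.56],[31,-93,61,0,0,0.7],[37,-112,74,0,0,0.84],[44,-131,86,0,0,0.98],[50,-149,98,0,0,1.12],[56,-168,111,0,0,1.26],[62,-187,123,0,0,1.4],[69,-205,135,0,0,1.54],[75,-224,147,0,0,1.68]]' 0; python3 log.py
python3 - <<'E'
from kin import *
q=np.array(L[-1]['q']);C=F(q);print(C[:3,3])
g=np.array([.5684,-.2651,.1355]);Rg=flip(ori(11,30));K=[mk(g-Rg[:,2]*.10,Rg),mk(g+Rg[:,2]*.0187,Rg)]
follow(q,K)
rows([(k[:3,3],k[:3,:3]) for k in K],(C[:3,3],C[:3,:3]))
E
```

```text
time: 8.55
eef_pos: [0.48, -0.0909, 0.363]
ee_rot: [150.5, -3.7, 92.9]
contact_force: [0.2, 0.3, 0.4]
finger_gap: 0.0854
gripper_force: 0.0
[8.3, -11.3, 1.1, 122.5, -13.7, 41.2, 19.6]
[ 0.47994809 -0.09085153  0.36299045]
   11 [ 20.5  11.9  14.1 120.1 -44.9  34.4 -10.5] err 0.000 maxstep 3
   3 [ 23.6  24.4   5.7 119.1 -60.6  24.    3.1] err 0.000 maxstep 5
[-194.2, -37.4, 126.7] [0.008, 0.014, 1.417] steps 9.4
[-192.5, -37.0, 245.4] [0.008, 0.014, 1.417] steps 9.4
```

```bash
python3 -m handwheel '[[-19,-4,12,0,0,0.14],[-38,-7,24,0,0,0.28],[-57,-11,36,0,0,0.42],[-77,-15,50,0,0,0.56],[-97,-18,62,0,0,0.7],[-116,-22,75,0,0,0.84],[-135,-26,88,0,0,0.98],[-155,-30,100,0,0,1.12],[-174,-33,113,0,0.01,1.26],[-194,-37,127,0.008,0.014,1.417],[-194,-37,127,0.008,0.014,1.417],[-194,-37,127,0.008,0.014,1.417]]' 0; python3 log.py
python3 - <<'E'
from kin import *
import cv2
from station import grab_frame
q=np.array(L[-1]['q']);C=F(q);print(C[:3,3])
g=np.array([.5684,-.2651,.1355]);Rg=flip(ori(11,30));K=[mk(g+Rg[:,2]*.0187,Rg)]
rows([(k[:3,3],k[:3,:3]) for k in K],(C[:3,3],C[:3,:3]))
f=grab_frame("wrist");cv2.imwrite("pics/w2.png",f["img"][:,:,::-1]);np.savez("w2.npz",**f)
W=Cam(f);print(W.proj([g,g-Rg[:,2]*.011]))
E
```

```text
time: 9.75
eef_pos: [0.5205, -0.2734, 0.223]
ee_rot: [179.8, -29.9, 11.5]
contact_force: [-0.3, 0.7, -0.1]
finger_gap: 0.0851
gripper_force: 0.0
[20.7, 11.8, 13.6, 119.9, -44.2, 34.4, -11.0]
[ 0.52049626 -0.27338008  0.22299036]
[-1.4, 1.0, 118.8] [-0.0, 0.002, 0.008] steps 2.4
[[325.494852   236.56995445]
 [325.57360508 242.10153575]]
```

View pics/w2.png

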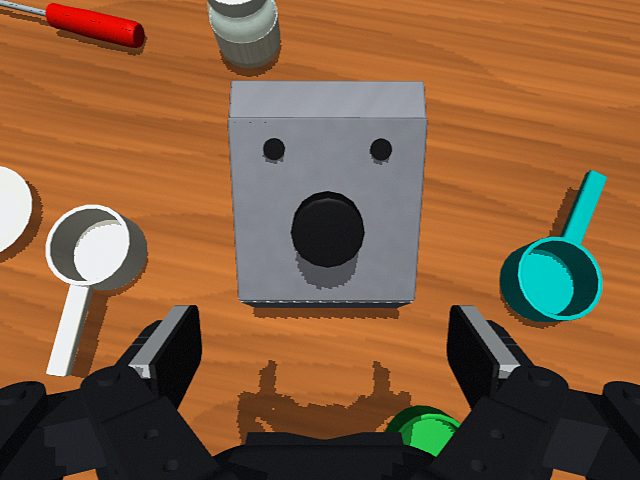

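The view shows the box square to the tool. The knob face is at (327,229), against a predicted (325.6,242), so the target shifts about 8 mm up-slope. The dish (bowl at (95,245)) and the turquoise look-alike are both clear of the fingers.

```bash
python3 -m handwheel '[[3,1,40,0,0,0],[6,1,70,0,0,0],[6,1,95,0,0,0],[6,1,112,0,0,0],[6,1,118,0,0,0.005],[6,1,118,0,0,0.005]]' 0
python3 -m handwheel '[[0,0,0,0,0,0],[0,0,0,0,0,0],[0,0,0,0,0,0],[0,0,0,0,0,0],[0,0,0,0,0,0],[0,0,0,0,0,0]]' 1
```

```text
time: 10.4
eef_pos: [0.5846, -0.2606, 0.1249]
ee_rot: [180.0, -30.0, 11.3]
contact_force: [0.0, 0.4, 0.2]
finger_gap: 0.0851
gripper_force: 0.0
time: 11.0
eef_pos: [0.5847, -0.2628, 0.1261]
ee_rot: [179.9, -30.1, 11.1]
contact_force: [-3.4, -2.2, 5.9]
finger_gap: 0.0425
gripper_force: 60.4
```

Gripped at 42.5 mm. Now pull.

```bash
python3 -m handwheel '[[0,0,-5,0,0,0],[0,0,-10,0,0,0],[0,0,-15,0,0,0],[0,0,-20,0,0,0],[0,0,-24,0,0,0],[0,0,-26,0,0,0],[0,0,-26,0,0,0],[0,0,-26,0,0,0]]'; python3 log.py
```

```text
time: 11.8
eef_pos: [0.5724, -0.2652, 0.1479]
ee_rot: [179.8, -30.0, 11.1]
contact_force: [4.4, -4.9, -4.3]
finger_gap: 0.0422
gripper_force: 65.4
[22.1, 21.5, 8.0, 118.7, -55.4, 26.5, -2.2]
```

```bash
python3 -m handwheel '[[0,0,-1,0,0,0],[0,0,-2,0,0,0],[0,0,-2,0,0,0],[0,0,-2,0,0,0]]'; python3 log.py
```

```text
time: 12.2
eef_pos: [0.5722, -0.2652, 0.1481]
ee_rot: [179.8, -29.9, 11.2]
contact_force: [17.7, -6.0, -21.1]
finger_gap: 0.042
gripper_force: 65.8
[22.0, 21.4, 8.0, 118.7, -55.2, 26.5, -2.5]
```

```bash
python3 -m handwheel '[[0,0,2,0,0,0],[0,0,2,0,0,0],[0,0,2,0,0,0],[0,0,2,0,0,0],[0,0,2,0,0,0]]' 0
python3 -m handwheel '[[0,0,-30,0,0,0],[0,0,-65,0,0,0],[0,0,-95,0,0,0],[0,0,-95,0,0,0]]' 0;python3 log.py
python3 - <<'E'
from kin import *
W=Cam(np.load('w2.npz'))
b=W.plane(89,246,.04);e=W.plane(60,375,.036);print(b,e,np.hypot(*(b-e)[:2]),np.degrees(np.arctan2(*(b-e)[1::-1])))
a=np.arctan2(*(b-e)[1::-1]);hd=np.array([np.cos(a),np.sin(a),0]);dg=e*[1,1,0]+.026*hd;Od=flip(ori(np.degrees(a),0));print("grip",dg)
q=np.array(L[-1]['q']);C=F(q);print(C[:3,3])
G=[mk(dg+[0,0,.13],Od),mk(dg+[0,0,.0125],Od)];follow(q,G);rows([(k[:3,3],k[:3,:3]) for k in G],(C[:3,3],C[:3,:3]))
E
```

```text
time: 12.7
eef_pos: [0.5717, -0.2638, 0.1477]
ee_rot: [180.0, -30.0, 11.2]
contact_force: [-0.1, 0.7, -0.6]
finger_gap: 0.0856
gripper_force: 0.0
time: 13.1
eef_pos: [0.525, -0.2754, 0.2338]
ee_rot: [179.7, -30.2, 11.1]
contact_force: [-0.8, 0.2, 0.3]
finger_gap: 0.0852
gripper_force: 0.0
[19.4, 11.3, 15.0, 119.1, -43.6, 35.1, -12.3]
[ 0.54324466 -0.0703938   0.04      ] [ 0.44048989 -0.07928942  0.036     ] 0.10313910304276276 4.947837336926424
grip [ 0.46639301 -0.07704695  0.        ]
[ 0.52503312 -0.27544325  0.23377894]
   5 [-14.2  16.7  18.8 122.6  -8.   41.8 -75.2] err 0.000 maxstep 15
   3 [ -9.2  29.3  13.5 125.8 -15.   26.3 -69. ] err 0.000 maxstep 5
[-68.9, -206.4, 78.9] [-0.024, -0.528, 0.104] steps 4.6
[-128.1, -206.9, 180.5] [-0.024, -0.528, 0.104] steps 6.1
```

```bash
python3 -m handwheel '[[-14,-41,16,-0.005,-0.106,0.02],[-28,-82,32,-0.01,-0.21,0.04],[-41,-124,47,-0.014,-0.317,0.062],[-55,-165,63,-0.019,-0.42,0.083],[-69,-206,79,-0.024,-0.528,0.104],[-69,-206,79,-0.024,-0.528,0.104],[-69,-206,79,-0.024,-0.528,0.104]]' 0;python3 log.py
python3 - <<'E'
from kin import *
import cv2
from station import grab_frame
f=grab_frame("wrist");cv2.imwrite("pics/w3.png",f["img"][:,:,::-1])
W=Cam(f);print(W.proj([[.5440,-.0701,.04],[.4664,-.0770,.036],[.4405,-.0793,.036]]))
q=np.array(L[-1]['q']);C=F(q);dg=np.array([.4664,-.077,0]);Od=flip(ori(4.9,0))
rows([(dg+[0,0,.0125],Od)],(C[:3,3],C[:3,:3]))
E
```

```text
time: 13.8
eef_pos: [0.4641, -0.0706, 0.1245]
ee_rot: [-179.7, 0.6, 5.5]
contact_force: [-0.2, 0.4, 0.1]
finger_gap: 0.0854
gripper_force: 0.0
[-14.8, 17.2, 18.9, 122.8, -8.6, 41.8, -74.7]
[[338.56089232  92.74576755]
 [335.8015345  235.96729351]
 [335.05584857 277.83377946]]
[2.8, 7.1, 112.0] [-0.005, 0.01, 0.011] steps 2.2
```

View pics/w3.png

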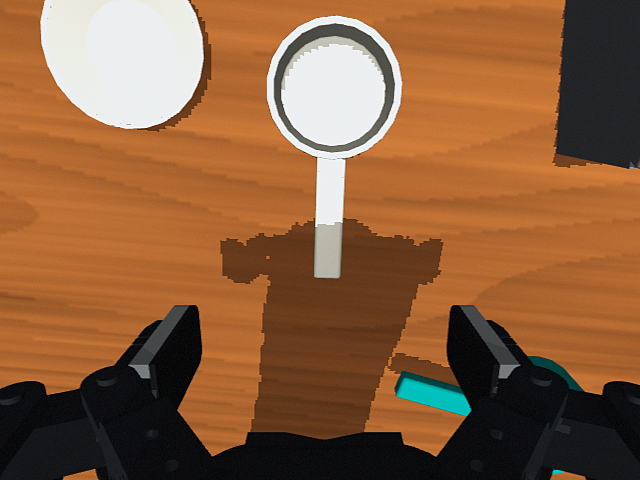

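The rim is at (334,87) and the handle end at (328,277). The handle is about 3.5 mm left of the prediction, and the path down is clear. Descend and grip.

```bash
python3 -m handwheel '[[1,2,40,0,0.005,0.005],[2,3,75,-0.005,0.01,0.011],[3,3.6,100,-0.005,0.01,0.011],[3,3.6,111,-0.005,0.01,0.011],[3,3.6,111,-0.005,0.01,0.011],[3,3.6,111,-0.005,0.01,0.011]]' 0
python3 -m handwheel '[[0,0,0,0,0,0],[0,0,0,0,0,0],[0,0,0,0,0,0],[0,0,0,0,0,0],[0,0,0,0,0,0],[0,0,0,0,0,0],[0,0,0,0,0,0],[0,0,0,0,0,0]]' 1
python3 log.py
python3 - <<'E'
from kin import *
q=np.array(L[-1]['q']);C=F(q);print(C[:3,3])
s=np.radians(-1.5);Rs=R.from_euler('z',s).as_matrix();seat=np.array([.5035,.2700,.008])
Rd=flip(ori(-1.5,0))
G=[C@mk([0,0,-.055],np.eye(3))]+[mk(seat+Rs@np.array(o),Rd) for o in([-.15,0,.06],[-.08,0,.055],[-.08,0,.0135])]
x=follow(q,G);rows([(k[:3,3],k[:3,:3]) for k in G],(C[:3,3],C[:3,:3]))
E
```

```text
time: 14.45
eef_pos: [0.4688, -0.0788, 0.0167]
ee_rot: [179.9, -0.3, 4.4]
contact_force: [0.2, 0.2, 0.8]
finger_gap: 0.0853
gripper_force: 0.0
time: 15.25
eef_pos: [0.4682, -0.0779, 0.0158]
ee_rot: [179.9, -0.3, 4.5]
contact_force: [-0.7, -0.3, 4.2]
finger_gap: 0.0146
gripper_force: 61.3
[-9.7, 29.0, 14.2, 125.8, -15.3, 26.5, -69.1]
[ 0.46823155 -0.07791595  0.01583894]
   2 [-12.8  22.9  17.7 124.8 -12.2  33.6 -71.7] err 0.000 maxstep 4
   8 [ -59.9   21.2   16.9  128.   -11.4   32.1 -126. ] err 0.000 maxstep 7
   2 [ -53.2   25.9   16.6  121.   -12.6   34.7 -119.3] err 0.000 maxstep 4
   1 [ -51.5   30.2   14.5  121.8  -14.8   29.6 -117.5] err 0.000 maxstep 5
[0.0, -0.0, -55.0] [0.0, 0.0, 0.0] steps 1.1
[-86.5, -359.6, -53.2] [0.002, -0.005, 0.105] steps 7.5
[-17.0, -352.3, -47.9] [0.002, -0.005, 0.105] steps 7.1
[-17.1, -352.4, -6.4] [0.002, -0.005, 0.105] steps 7.1
```

```bash
python3 -m handwheel '[[0,0,-12,0,0,0],[0,0,-33,0,0,0],[0,0,-55,0,0,0],[-12,-30,-55,0,0,0.01],[-24,-68,-55,0,0,0.02],[-36,-110,-55,0,0,0.035],[-48,-152,-55,0,0,0.05],[-58,-194,-55,0,0,0.065],[-68,-236,-54,0,0,0.08],[-76,-278,-53,0,0,0.09],[-82,-318,-53,0,0,0.1],[-86,-345,-53,0,0,0.105]]'
python3 -m handwheel '[[0,-10,0,0,0,0],[0,-14,0,0,0,0],[0,-14,0,0,0,0],[0,-14,0,0,0,0]]'
python3 log.py
python3 - <<'E'
from kin import *
import cv2
from station import grab_frame
fs={n:grab_frame(n) for n in("wrist","scene","side")}
for n,f in fs.items(): np.savez(n+"4.npz",**f)
a=fs["scene"]["img"][90:290,240:440];b=fs["side"]["img"][130:330,200:400];w=fs["wrist"]["img"]
r=lambda i,k:cv2.resize(i,k,interpolation=cv2.INTER_CUBIC)
cv2.imwrite("pics/c4.png",np.vstack([np.hstack([r(a,(400,400)),r(b,(400,400))]),np.hstack([r(w,(266,200)),np.zeros((200,534,3),np.uint8)])])[:,:,::-1])
E
```

```text
time: 16.45
eef_pos: [0.354, 0.2623, 0.0683]
ee_rot: [180.0, -0.3, -1.4]
contact_force: [1.4, -0.3, -0.3]
finger_gap: 0.0145
gripper_force: 60.9
time: 16.85
eef_pos: [0.3559, 0.2716, 0.0677]
ee_rot: [179.9, -0.2, -1.7]
contact_force: [-0.1, -1.1, -1.2]
finger_gap: 0.0145
gripper_force: 60.9
[-59.7, 21.3, 16.8, 128.1, -10.9, 31.9, -126.3]
```

View pics/c4.png

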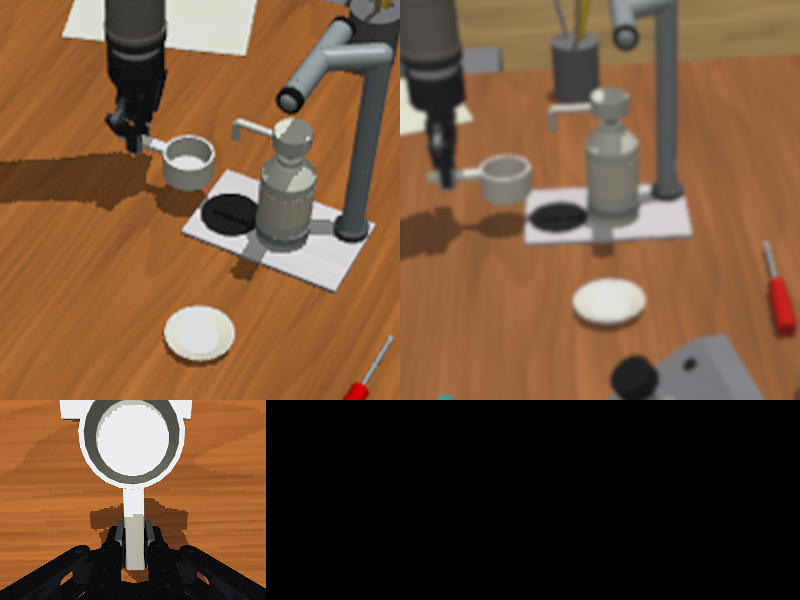

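The crop shows the dish held level: rim centre at scene (335,166.5), side (252.5,214). The mat is at scene (355.5,197), side (279,238).

Run:
```python
from kin import *
np.set_printoptions(precision=4,suppress=True)
S=Cam(np.load('scene4.npz'));D=Cam(np.load('side4.npz'))
print("rim",*tri([S,D],[(335,166.5),(252.5,214)]),S.plane(335,166.5,.092),D.plane(252.5,214,.092))
print("mat",*tri([S,D],[(355.5,197),(279,238)]),S.plane(355.5,197,.008),D.plane(279,238,.008))
print("tip",*tri([S,D],[(240+236/2,90+138/2),(200+152/2,130+128/2)]))
q=np.array(L[-1]['q']);C=F(q);b=C[:3,3]+flip(ori(-1.7,0))@[.079,0,0];print("bowl expected",b)
```

```text
rim [0.435  0.2782 0.0827] 0.3424230632696208 [0.4403 0.268  0.092 ] [0.435  0.2631 0.092 ]
mat [0.5034 0.271  0.0034] 0.4643170511160406 [0.5065 0.2654 0.008 ] [0.5024 0.2656 0.008 ]
tip [0.5035 0.2716 0.1429] 0.4523446229095782
bowl expected [0.4348 0.2693 0.0677]
```

```bash
python3 -m handwheel '[[10,0,0,0,0,0],[28,-1,0,0,0,0],[46,-2,0,0,0,0],[60,-2,0,0,0,0],[68,-2,8,0,0,0],[68,-2,18,0,0,0],[68,-2,28,0,0,0],[68,-2,36,0,0,0],[68,-2,40,0,0,0],[68,-2,43,0,0,0],[68,-2,43.5,0,0,0],[68,-2,43.5,0,0,0]]'
```

```text
time: 18.2
eef_pos: [0.4237, 0.2736, 0.0247]
ee_rot: [179.9, -0.3, -1.5]
contact_force: [0.6, -0.3, -0.8]
finger_gap: 0.0144
gripper_force: 60.8
```

```bash
python3 -m handwheel '[[0,0,0.5,0,0,0],[0,0,1,0,0,0],[0,0,1,0,0,0]]'
python3 -m handwheel '[[0,0,0,0,0,0],[0,0,0,0,0,0],[0,0,0,0,0,0],[0,0,0,0,0,0],[0,0,0,0,0,0],[0,0,0,0,0,0]]' 0
python3 -m handwheel '[[0,0,-15,0,0,0],[0,0,-45,0,0,0],[-10,0,-90,0,0,0],[-20,0,-135,0,0,0],[-30,0,-180,0,0,0],[-40,0,-200,0,0,0],[-40,0,-200,0,0,0]]' 1
python3 log.py
cat > c5.py <<'E'
from kin import *
import cv2
from station import grab_frame
fs={n:grab_frame(n) for n in("scene","side")}
for n,f in fs.items(): np.savez(n+"5.npz",**f)
a=fs["scene"]["img"][90:290,300:500];b=fs["side"]["img"][130:330,200:400]
r=lambda i:cv2.resize(i,(400,400),interpolation=cv2.INTER_CUBIC)
cv2.imwrite("pics/c5.png",np.hstack([r(a),r(b)])[:,:,::-1])
E
python3 c5.py
python3 - <<'E'
from kin import *
q=np.array(L[-1]['q']);C=F(q);print(C[:3,3])
S0=np.array([.582,.2690,0])
for nm,fx in(("flip",flip),("same",lambda M:M)):
  for t in(28,35,40):
    Rc=fx(ori(-1.5,t));c=S0+[.004,0,.194+.006]
    print(nm,t);follow(q,[mk(c-Rc[:,2]*.10,Rc),mk(c-Rc[:,2]*.02,Rc),mk(c-[0,0,.017],Rc)])
E
```

```text
time: 18.5
eef_pos: [0.4238, 0.2737, 0.0239]
ee_rot: [180.0, -0.3, -1.5]
contact_force: [-2.8, 0.5, 4.3]
finger_gap: 0.0147
gripper_force: 61.4
time: 19.1
eef_pos: [0.4237, 0.2735, 0.0235]
ee_rot: [179.9, -0.3, -1.5]
contact_force: [-0.3, -0.7, -0.1]
finger_gap: 0.0854
gripper_force: 0.0
time: 19.8
eef_pos: [0.3832, 0.2763, 0.2264]
ee_rot: [-179.8, -0.4, -1.5]
contact_force: [1.8, 0.1, -1.0]
finger_gap: -0.0
gripper_force: 0.0
[-62.4, 8.0, 21.0, 117.7, -3.3, 54.4, -131.2]
[0.38322826 0.27631168 0.2263955 ]
flip 28
   4 [ -66.     6.7   25.3  115.9   25.2   39.7 -149.8] err 0.000 maxstep 8
   2 [ -61.9   15.6   26.   116.7   22.3   29.  -147.1] err 0.000 maxstep 5
   1 [ -60.6   19.4   26.   117.5   21.9   24.3 -147.4] err 0.000 maxstep 5
flip 35
   5 [ -69.8    4.8   24.4  121.8   41.5   36.2 -167.8] err 0.000 maxstep 12
   2 [ -65.9   14.8   27.   121.6   42.7   24.5 -168.8] err 0.000 maxstep 6
   1 [ -68.8   19.9   32.6  122.2   41.5   18.2 -169. ] err 0.000 maxstep 6
flip 40
   5 [-123.5    9.    82.6  127.1   42.9   27.1 -169.5] err 0.017 maxstep 60
   2 [ -91.7   22.    57.7  125.9   34.3   13.2 -164.3] err 0.000 maxstep 22
   1 [ -85.7   25.6   52.6  125.5   38.4    9.7 -169.6] err 0.004 maxstep 6
same 28
   23 [ -52.3   19.7   83.4  139.6  -78.3   39.3 -169.6] err 0.389 maxstep 27
   2 [ -52.1   20.8   83.4  139.6  -78.3   40.1 -169.6] err 0.387 maxstep 1
   1 [ -51.8   21.6   83.4  139.6  -78.3   40.8 -169.6] err 0.386 maxstep 1
same 35
   23 [ -65.6   -0.8   83.4  139.6  -78.3   16.5 -169.6] err 0.376 maxstep 53
   2 [ -64.     1.7   83.4  139.6  -78.3   19.3 -169.6] err 0.377 maxstep 2
   1 [ -63.2    3.1   83.4  139.6  -78.3   20.8 -169.6] err 0.377 maxstep 2
same 40
   23 [ -70.    -8.    83.4  139.6  -78.3    9.7 -169.6] err 0.368 maxstep 57
   2 [ -70.2   -7.7   83.4  139.6  -78.3    9.7 -169.6] err 0.365 maxstep 0
   1 [ -70.3   -7.6   83.4  139.6  -78.3    9.7 -169.6] err 0.364 maxstep 0
```

View pics/c5.png

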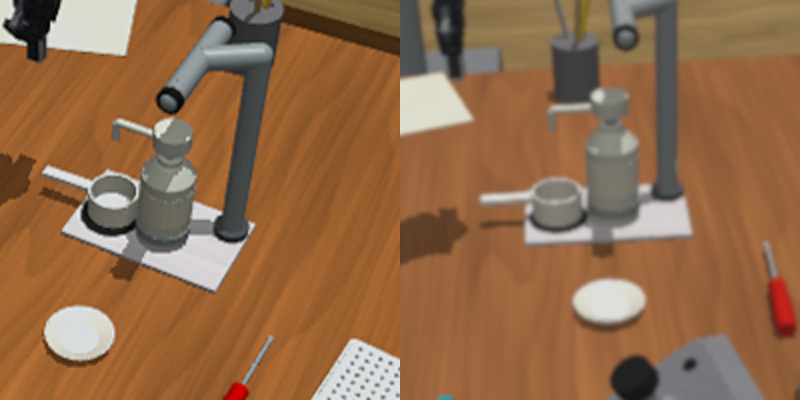

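Run:
```python
from kin import *
np.set_printoptions(precision=4,suppress=True)
S=Cam(np.load('scene5.npz'));D=Cam(np.load('side5.npz'))
print("rim",S.plane(356,185,.048),D.plane(278,224,.048))
q=np.array(L[-1]['q']);C=F(q)
Rc=flip(ori(-1.5,33));c=np.array([.582,.269,.200])
G=[mk(c-Rc[:,2]*.10,Rc),mk(c-Rc[:,2]*.015,Rc),mk(c-[0,0,.015],Rc)]
follow(q,G,v=.03,w=.08);rows([(k[:3,3],k[:3,:3]) for k in G],(C[:3,3],C[:3,:3]))
```

```text
rim [0.5035 0.2709 0.048 ] [0.5023 0.2755 0.048 ]
   8 [ -68.9    4.8   24.3  120.5   37.    37.2 -163. ] err 0.000 maxstep 7
   3 [ -64.6   15.2   26.4  120.5   36.9   25.  -162.8] err 0.000 maxstep 4
   1 [ -64.2   18.6   27.3  121.1   38.1   20.9 -164.8] err 0.000 maxstep 4
[144.9, 2.0, -56.3] [-0.004, 0.568, -0.0] steps 3.8
[190.6, 2.3, 15.3] [-0.004, 0.568, -0.0] steps 3.8
[198.6, 2.4, 42.9] [-0.004, 0.568, -0.0] steps 4.1
```

The dish stands upright on the mat, about 5 mm off centre, which is within the 18 mm tolerance. Now the cap.

```bash
python3 -m handwheel '[[25,0,-20,0,0.1,0],[50,1,-40,0,0.22,0],[80,1,-56,0,0.34,0],[110,2,-56,0,0.46,0],[145,2,-56,0,0.568,0],[145,2,-56,0,0.568,0],[145,2,-56,0,0.568,0],[145,2,-56,0,0.568,0]]' 1
python3 log.py
python3 - <<'E'
from kin import *
q=np.array(L[-1]['q']);C=F(q);print(C[:3,3])
Rc=flip(ori(-1.5,33));c=np.array([.582,.269,.200])
G=[mk(c-Rc[:,2]*.015,Rc),mk(c+[0,0,.003],Rc),mk(c-[0,0,.015],Rc)]
rows([(k[:3,3],k[:3,:3]) for k in G],(C[:3,3],C[:3,:3]))
E
```

```text
time: 20.7
eef_pos: [0.527, 0.2689, 0.2792]
ee_rot: [179.8, -32.7, -1.5]
contact_force: [1.0, -0.7, 0.2]
finger_gap: -0.0001
gripper_force: 0.0
[-67.7, 5.2, 23.3, 120.6, 36.8, 36.9, -162.9]
[0.52701201 0.26885822 0.27923202]
[3.4, -1.8, 81.4] [0.003, 0.006, 0.0] steps 1.6
[5.1, -1.8, 93.8] [0.003, 0.006, 0.0] steps 1.9
[-4.6, -1.9, 109.0] [0.003, 0.006, 0.0] steps 2.2
```

```bash
python3 -m handwheel '[[1,-1,30,0,0.003,0],[3,-2,60,0.003,0.006,0],[3.4,-2,81,0.003,0.006,0],[5,-2,94,0.003,0.006,0],[5,-2,94,0.003,0.006,0],[5,-2,94,0.003,0.006,0]]'
python3 -m handwheel '[[-3.2,0,5,0,0,0],[-6.5,0,10.2,0,0,0],[-6.5,0,10.2,0,0,0],[-6.5,0,10.2,0,0,0]]'
```

```text
time: 21.3
eef_pos: [0.5827, 0.2696, 0.2042]
ee_rot: [-179.9, -33.2, -1.5]
contact_force: [-0.4, 0.7, 0.1]
finger_gap: 0.0
gripper_force: 0.0
time: 21.7
eef_pos: [0.5831, 0.2703, 0.1924]
ee_rot: [-179.8, -33.2, -1.5]
contact_force: [-0.1, 0.5, 5.9]
finger_gap: -0.0
gripper_force: 2.6
```

```bash
python3 -m handwheel '[[-2.2,0,3.4,0,0,0],[-4.1,0,6.3,0,0,0],[-4.1,0,6.3,0,0,0],[-4.1,0,6.3,0,0,0],[-4.1,0,6.3,0,0,0]]'
```

```text
time: 22.2
eef_pos: [0.5832, 0.2704, 0.1853]
ee_rot: [-179.8, -33.2, -1.5]
contact_force: [-2.1, -0.6, 8.3]
finger_gap: -0.0
gripper_force: 4.1
```

```bash
python3 -m handwheel '[[-0.8,0,1.3,0,0,0],[-1.1,0,1.7,0,0,0],[-1.1,0,1.7,0,0,0]]'
python3 -m handwheel '[[6,0,-9,0,0,0],[12,0,-19,0,0,0],[12,0,-19,0,0,0],[10,0,-45,0,0,0],[6,0,-90,0,0,0],[6,0,-130,0,0,0],[6,0,-130,0,0,0],[6,0,-130,0,0,0]]'
python3 log.py
cat > plan.py <<'E'
from kin import *
q=np.array(L[-1]['q']);C=F(q);print(C[:3,3])
g=np.array([.5722,-.2652,.1481])  # TCP when gripping with knob out
Rg=flip(ori(11.1,30));pre=g-Rg[:,2]*.11;O=flip(ori(0,10))
for w in([mk([.42,.1,.36],O)],[mk([.40,.2,.36],O),mk([.45,-.05,.36],O)]):
    G=w+[mk(pre,Rg),mk(g,Rg),mk(g+Rg[:,2]*.026,Rg)]
    follow(q,G,v=.04,w=.12);rows([(k[:3,3],k[:3,:3]) for k in G],(C[:3,3],C[:3,:3]))
E
python3 plan.py
```

```text
time: 22.5
eef_pos: [0.5834, 0.2704, 0.184]
ee_rot: [-179.8, -33.3, -1.5]
contact_force: [-7.8, -1.0, 16.1]
finger_gap: -0.0001
gripper_force: 8.2
time: 23.3
eef_pos: [0.5162, 0.2712, 0.2943]
ee_rot: [-179.8, -33.1, -1.5]
contact_force: [-0.7, 0.1, 0.0]
finger_gap: -0.0003
gripper_force: 0.0
[-70.8, 2.9, 24.7, 120.9, 37.5, 39.1, -163.9]
[0.51621688 0.27123964 0.2942664 ]
   6 [ -65.4  -14.2   33.6  117.5   14.3   66.4 -126.9] err 0.000 maxstep 8
   11 [-60.1 -19.3  83.4 124.    2.8  33.5 -53.9] err 0.029 maxstep 10
   3 [-64.7 -19.3  83.4 129.7   9.   26.1 -63.6] err 0.087 maxstep 3
   1 [-65.7 -19.3  83.4 130.8  10.8  24.7 -66.2] err 0.103 maxstep 3
[-40.9, 173.4, -105.7] [0.007, -0.404, -0.024] steps 4.1
[-14.3, 546.9, 49.8] [0.112, -0.055, -0.187] steps 11.0
[-21.4, 535.3, 159.0] [0.112, -0.055, -0.187] steps 11.2
[-23.1, 532.5, 184.8] [0.112, -0.055, -0.187] steps 11.3
   4 [ -69.3   -9.3   26.6  115.3   11.9   66.1 -136.9] err 0.000 maxstep 10
   7 [ -61.2  -17.5   48.4  116.2   16.6   66.4 -108.5] err 0.000 maxstep 5
   7 [-60.1 -19.3  83.4 124.    2.8  33.5 -53.9] err 0.029 maxstep 10
   3 [-64.7 -19.3  83.4 129.7   9.   26.1 -63.6] err 0.087 maxstep 3
   1 [-65.7 -19.3  83.4 130.8  10.8  24.7 -66.2] err 0.103 maxstep 3
[-59.8, 73.9, -117.8] [0.007, -0.404, -0.024] steps 3.0
[-12.5, 322.6, -87.6] [0.007, -0.404, -0.024] steps 6.7
[-14.3, 546.9, 49.8] [0.112, -0.055, -0.187] steps 11.0
[-21.4, 535.3, 159.0] [0.112, -0.055, -0.187] steps 11.2
[-23.1, 532.5, 184.8] [0.112, -0.055, -0.187] steps 11.3
```

The cap bottomed at 16 N and has been let up. Retrace roughly the incoming route to the knob, so the arm posture reverses.

```bash
cat > plan.py <<'E'
from kin import *
q=np.array(L[-1]['q']);C=F(q)
g=np.array([.5722,-.2652,.1481]);Rg=flip(ori(11.1,30));pre=g-Rg[:,2]*.11
P0=flip(ori(-1.5,0));P1=flip(ori(4.5,0))
opt={"a":[mk([.383,.276,.24],P0),mk([.36,.27,.15],P0),mk([.4,.1,.15],P1),mk([.464,-.07,.14],P1)],
"b":[mk([.383,.276,.24],P0),mk([.36,.2,.12],P0),mk([.45,-.05,.12],P1)],
"c":[mk([.383,.276,.24],P0),mk([.464,-.07,.2],P1)]}
for n,w in opt.items():
    for sp in(0,40,80):
        Rq=Rg@R.from_euler('z',-sp,degrees=True).as_matrix()
        G=w+[mk(pre,Rq),mk(g,Rq),mk(g+Rg[:,2]*.026,Rq)]
        print(n,sp);follow(q,G,v=.04,w=.12)
E
python3 plan.py
```

```text
a 0
   5 [ -65.3    7.3   24.2  116.7   -3.6   56.7 -130.8] err 0.000 maxstep 10
   3 [ -64.7   12.8   22.8  124.7   -7.1   43.8 -128.8] err 0.000 maxstep 4
   5 [ -48.3    9.2   28.4  129.4   -6.4   42.7 -101. ] err 0.000 maxstep 6
   5 [-26.9  16.8  33.  123.3 -13.2  43.3 -70.8] err 0.000 maxstep 6
   6 [  7.2  10.7  29.4 119.6 -45.8  38.3 -10. ] err 0.000 maxstep 13
   3 [ 11.1  22.5  21.7 119.4 -63.1  30.7   4.2] err 0.000 maxstep 6
   1 [ 12.2  25.2  19.4 118.8 -67.   29.    7.5] err 0.000 maxstep 4
a 40
   5 [ -65.3    7.3   24.2  116.7   -3.6   56.7 -130.8] err 0.000 maxstep 10
   3 [ -64.7   12.8   22.8  124.7   -7.1   43.8 -128.8] err 0.000 maxstep 4
   5 [ -48.3    9.2   28.4  129.4   -6.4   42.7 -101. ] err 0.000 maxstep 6
   5 [-26.9  16.8  33.  123.3 -13.2  43.3 -70.8] err 0.000 maxstep 6
   8 [ 12.4  10.4  23.4 119.3 -44.1  37.5  28.4] err 0.000 maxstep 16
   3 [ 15.5  22.   16.2 119.1 -60.2  29.   41.8] err 0.000 maxstep 5
   1 [ 16.6  24.7  13.9 118.6 -63.9  27.1  44.9] err 0.000 maxstep 4
a 80
   5 [ -65.3    7.3   24.2  116.7   -3.6   56.7 -130.8] err 0.000 maxstep 
[... 2114 characters left out ...]
   7.3   24.2  116.7   -3.6   56.7 -130.8] err 0.000 maxstep 10
   9 [-34.2  11.4  40.4 120.3  -9.4  51.3 -74. ] err 0.000 maxstep 8
   8 [  3.5  11.   33.7 119.8 -47.1  39.   31.2] err 0.000 maxstep 18
   3 [  8.   23.   25.6 119.6 -65.2  32.1  45.9] err 0.000 maxstep 6
   1 [  9.1  25.8  23.3 119.  -69.2  30.6  49.1] err 0.000 maxstep 4
c 80
   5 [ -65.3    7.3   24.2  116.7   -3.6   56.7 -130.8] err 0.000 maxstep 10
   9 [-34.2  11.4  40.4 120.3  -9.4  51.3 -74. ] err 0.000 maxstep 8
   14 [  6.6  10.7  30.1 119.6 -46.   38.4  70.2] err 0.000 maxstep 14
   3 [ 10.6  22.6  22.3 119.4 -63.5  30.9  84.5] err 0.000 maxstep 6
   1 [ 11.7  25.3  20.  118.9 -67.4  29.3  87.8] err 0.000 maxstep 4
```

```bash
cat > r.py <<'E'
from kin import *
import sys
q=np.array(L[-1]['q']);C=F(q);print(C[:3,3])
P0=flip(ori(-1.5,0));P1=flip(ori(4.5,0));g=np.array([.5722,-.2652,.1481]);Rg=flip(ori(11.1,30))
G=[mk([.383,.276,.24],P0),mk([.36,.2,.12],P0),mk([.45,-.05,.12],P1),mk(g-Rg[:,2]*.11,Rg),mk(g-Rg[:,2]*.02,Rg)][int(sys.argv[1]):]
rows([(k[:3,3],k[:3,:3]) for k in G],(C[:3,3],C[:3,:3]));follow(q,G,v=.04,w=.12)
E
python3 r.py 0
```

```text
[0.51621688 0.27123964 0.2942664 ]
[-141.3, -1.4, -27.4] [-0.003, -0.578, 0.001] steps 3.9
[-224.5, 75.4, 61.3] [-0.003, -0.578, 0.001] steps 4.9
[-143.8, 323.2, 113.3] [0.027, -0.578, -0.101] steps 7.4
[-14.3, 546.9, 49.8] [0.112, -0.055, -0.187] steps 11.0
[-20.1, 537.4, 139.1] [0.112, -0.055, -0.187] steps 11.1
   5 [ -65.3    7.3   24.2  116.7   -3.6   56.7 -130.8] err 0.000 maxstep 10
   4 [ -59.4   12.5   24.6  130.8   -8.4   38.1 -120.2] err 0.000 maxstep 5
   7 [-26.8  17.   29.8 126.1 -13.1  39.8 -73.5] err 0.000 maxstep 7
   7 [  9.1  10.6  27.3 119.5 -45.2  38.  -10.6] err 0.000 maxstep 11
   3 [ 11.9  20.2  21.3 119.6 -59.   31.5   0.8] err 0.000 maxstep 5
```

```bash
python3 -m handwheel '[[-28,0,-5,0,-0.116,0],[-56,0,-11,0,-0.23,0],[-85,-1,-16,0,-0.347,0],[-113,-1,-22,0,-0.462,0],[-141,-1,-27,-0.003,-0.578,0],[-162,18,-5,-0.003,-0.578,0],[-183,37,17,-0.003,-0.578,0],[-204,56,39,-0.003,-0.578,0],[-224,75,61,-0.003,-0.578,0],[-212,111,69,0,-0.578,-0.015],[-200,147,76,0.005,-0.578,-0.03],[-190,182,84,0.01,-0.578,-0.045]]' 1
python3 log.py; python3 r.py 2
```

```text
time: 24.5
eef_pos: [0.3987, 0.0895, 0.1183]
ee_rot: [179.7, 0.1, 1.1]
contact_force: [0.8, 1.0, 0.5]
finger_gap: -0.0001
gripper_force: 0.0
[-45.9, 12.7, 27.6, 131.3, -9.2, 37.9, -100.4]
[0.39868281 0.08953684 0.11830192]
[48.5, 140.5, -1.1] [0.005, 0.002, -0.059] steps 3.0
[112.1, 368.2, -123.6] [0.05, 0.524, -0.169] steps 8.1
[156.5, 360.0, -45.7] [0.05, 0.524, -0.169] steps 7.9
   4 [-26.7  17.   29.6 126.  -13.   39.8 -73.6] err 0.000 maxstep 7
   7 [  9.2  10.6  27.1 119.5 -45.2  38.  -10.6] err 0.000 maxstep 11
   3 [ 12.   20.2  21.2 119.5 -59.   31.4   0.8] err 0.000 maxstep 5
```

```bash
python3 -m handwheel '[[12,35,0,0,0,-0.015],[24,70,-1,0,0,-0.03],[36,105,-1,0,0,-0.045],[48,140,-1,0.005,0,-0.06],[57,172,-18,0.01,0.075,-0.075],[66,205,-36,0.018,0.15,-0.09],[75,237,-53,0.024,0.225,-0.105],[84,270,-71,0.03,0.3,-0.12],[94,302,-89,0.037,0.375,-0.137],[103,335,-106,0.044,0.45,-0.153],[112,368,-123,0.05,0.524,-0.169],[112,368,-123,0.05,0.524,-0.169]]' 1
python3 log.py; python3 r.py 3
```

```text
time: 25.7
eef_pos: [0.5166, -0.2814, 0.2435]
ee_rot: [179.9, -30.2, 10.5]
contact_force: [0.2, -2.1, 0.6]
finger_gap: 0.0001
gripper_force: 0.0
[9.2, 10.6, 27.8, 119.5, -45.7, 37.9, -10.2]
[ 0.51662277 -0.28139669  0.24353066]
[2.2, -5.2, 1.4] [0.007, -0.003, -0.009] steps 0.1
[1.9, -5.9, 91.4] [0.007, -0.003, -0.009] steps 1.8
   1 [  8.8  10.6  27.6 119.5 -45.3  38.1 -10.5] err 0.000 maxstep 0
   3 [ 11.7  20.2  21.6 119.6 -59.2  31.5   0.9] err 0.000 maxstep 5
```

```bash
python3 -m handwheel '[[1,-3,30,0.005,0,-0.005],[2,-6,55,0.007,0,-0.009],[2,-6,72,0.007,0,-0.009],[2,-6,79,0.007,0,-0.009],[2,-6,79,0.007,0,-0.009]]'
python3 -m handwheel '[[0,0,4,0,0,0],[0,0,8,0,0,0],[0,0,12,0,0,0],[0,0,15,0,0,0],[0,0,18,0,0,0],[0,0,18,0,0,0],[0,0,18,0,0,0]]'
python3 -m handwheel '[[0,0,2,0,0,0],[0,0,4,0,0,0],[0,0,6,0,0,0],[0,0,6,0,0,0],[0,0,6,0,0,0]]'
```

```text
time: 26.2
eef_pos: [0.5569, -0.2588, 0.1739]
ee_rot: [-179.6, -29.9, 11.6]
contact_force: [-0.4, -0.2, -0.1]
finger_gap: 0.0
gripper_force: 0.0
time: 26.9
eef_pos: [0.5668, -0.2572, 0.1606]
ee_rot: [-179.7, -30.1, 11.7]
contact_force: [0.1, -0.4, -0.1]
finger_gap: -0.0
gripper_force: 0.2
time: 27.4
eef_pos: [0.5697, -0.2565, 0.1552]
ee_rot: [-179.7, -30.1, 11.7]
contact_force: [-0.1, 0.2, 0.5]
finger_gap: -0.0001
gripper_force: 0.0
```

```bash
python3 log.py
python3 - <<'E'
from kin import *
import cv2
from station import grab_frame
fs={n:grab_frame(n) for n in("scene","side","wrist")}
r=lambda i,k:cv2.resize(i,k,interpolation=cv2.INTER_CUBIC)
a=r(fs["scene"]["img"][260:400,220:360],(350,350));b=r(fs["side"]["img"][270:410,270:410],(350,350));w=r(fs["wrist"]["img"],(333,250))
o=np.zeros((600,700,3),np.uint8);o[:350,:350]=a;o[:350,350:]=b;o[350:,:333]=w;o[350:600,350:]=r(fs["scene"]["img"][130:230,310:450],(350,250))
cv2.imwrite("pics/c6.png",o[:,:,::-1])
E
```

```text
[11.7, 21.2, 20.2, 119.7, -61.1, 30.7, 2.5]
```

View pics/c6.png

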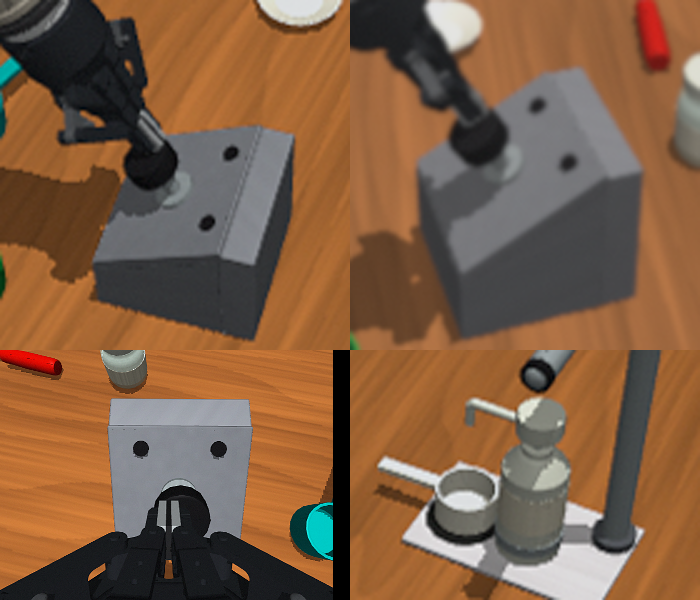

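The view shows the fingertips at the knob's face but about 9 mm to its left. The knob is still out, and the dish is in place with the cap up. Recentre, then push.

```bash
python3 -m handwheel '[[0,0,-5,0,0,0],[2,8,-5,0,0,0],[3,8,-2,0,0,0],[3,8,1,0,0,0],[3,8,4,0,0,0],[3,8,7,0,0,0],[3,8,7,0,0,0]]'
python3 -m handwheel '[[0,0,2,0,0,0],[0,0,4,0,0,0],[0,0,6,0,0,0],[0,0,8,0,0,0],[0,0,8,0,0,0]]'
```

```text
time: 28.25
eef_pos: [0.5775, -0.2634, 0.1506]
ee_rot: [-179.8, -30.1, 11.7]
contact_force: [-0.3, -1.0, 0.9]
finger_gap: 0.0001
gripper_force: 0.4
time: 28.75
eef_pos: [0.5792, -0.2634, 0.1482]
ee_rot: [-179.6, -30.4, 11.5]
contact_force: [-35.8, 6.0, 49.3]
finger_gap: -0.0
gripper_force: 29.8
```

```bash
python3 -m handwheel '[[0,0,-4,0,0,0],[0,0,-30,0,0,0],[0,0,-70,0,0,0],[0,0,-110,0,0,0],[0,0,-130,0,0,0],[0,0,-130,0,0,0],[0,0,-130,0,0,0]]'; python3 log.py
python3 - <<'E'
from kin import *
import cv2
from station import grab_frame
fs={n:grab_frame(n) for n in("scene","side","wrist")}
r=lambda i,k:cv2.resize(i,k,interpolation=cv2.INTER_CUBIC)
a=r(fs["scene"]["img"][260:400,220:360],(350,350));b=r(fs["side"]["img"][270:410,270:410],(350,350));w=r(fs["wrist"]["img"],(333,250))
a0=r(cv2.imread('pics/scene0.png')[260:400,220:360,::-1],(250,250))
o=np.zeros((600,700,3),np.uint8);o[:350,:350]=a;o[:350,350:]=b;o[350:,:333]=w;o[350:600,350:600]=a0
cv2.imwrite("pics/c7.png",o[:,:,::-1])
# dark-head centroid, before vs now
for n,f0 in(("scene",'pics/scene0.png'),("side",'pics/side0.png')):
    for im in(cv2.imread(f0)[:,:,::-1],fs[n]["img"]):
        x0,y0,x1,y1=(262,305,305,345) if n=="scene" else (305,305,345,350)
        m=(im[y0:y1,x0:x1].max(2)<38);ys,xs=np.nonzero(m);print(n,m.sum(),xs.mean()+x0,ys.mean()+y0)
E
```

```text
time: 29.45
eef_pos: [0.5174, -0.2752, 0.2559]
ee_rot: [-179.7, -30.1, 11.7]
contact_force: [0.5, -0.1, 0.1]
finger_gap: 0.0
gripper_force: 0.0
[7.9, 9.7, 28.8, 118.6, -44.0, 40.0, -11.3]
scene 332 281.9668674698795 327.183734939759
scene 330 282.1787878787879 327.41515151515154
side 322 323.4627329192547 327.06832298136646
side 308 323.4707792207792 327.57467532467535
```

View pics/c7.png

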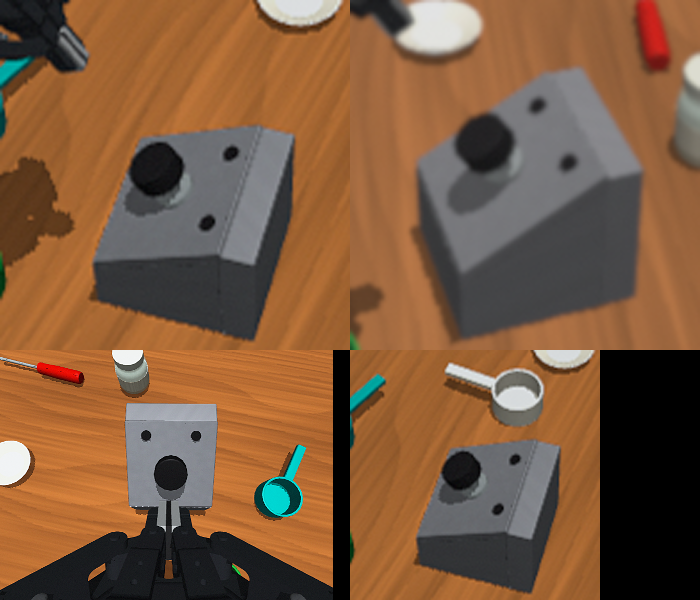

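The knob head is back at its starting pixels, in fact slightly further in, so it is home. The dish and cap were already confirmed, and the arm is clear of everything.

```bash
python3 -c "
from station import env;print(env.sign_off())"
```

```text
the job is handed in; nothing more can be done
None
```

The job is handed in after about 30 s of robot time, with no verdict returned: the knob was pulled out to its stop, the dish set upright and released under the spout (about 5 mm off centre by camera), the cap pressed to its stop and released, and the knob pushed home with a final press of about 60 N from the fingertips.

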